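# Load the sauce warmer and snap the pot clips

### The arm

A 7-joint arm with a two-finger parallel gripper is mounted at the origin on the work surface. World frame = base frame: x ahead of the robot, y to its left, z up, the work surface at z = 0. Lengths are in m, angles in rad, forces in N, time in s.
With the tool pointing down it reaches from about 0.4 to 0.875 m from the base axis. Payload 19.3 kg.
Tool frame: the origin (TCP) lies where the fingers leave the gripper's body, on its centre line; the fingertips stand bot.tip_reach ahead of it and the grasp point (between the pads) lies 54 mm ahead of it (bot.tip_reach is the distance from the TCP to the fingertips, in m); z points along the fingers, y is the line along which they close (so a half turn about z gives the same grasp; the last joint's range is limited). The gripper opens to 85 mm and grips with 20 to 120 N. Pads are 22 mm wide; open, the fingers measure 114 mm over their backs; the gripper's body (76 mm by 85 mm) begins 54 mm behind the grasp point. The pads swing forward as they close: fully open they stand 13 mm farther back than shut.
Start: joints at [1.198, 0.521, -0.036, 1.599, 0.021, 1.021, -0.113], TCP at [0.186, -0.597, 0.304] pointing down, gripper open.
Joint ranges: [-2.91, 2.91], [-0.3, 2.13], [-1.5, 1.42], [0.17, 2.43], [-1.26, 4.41], [0.16, 1.93], [-2.52, 2.52]. Speed limits (rad/s): [1.89, 1.89, 2.39, 2.39, 3.01, 3.01, 3.01].

### API

Orientations are given as [roll, pitch, yaw] about the fixed x, y, z axes, in that order (R = Rz(yaw) Ry(pitch) Rx(roll)).
In Python, from workcell import bot gives the robot as it stands. The module is installed in compiled form; this text tells all that it offers.
- The arm moves only by the shell command python3 -m jog 'ROWS' [FORCE]. ROWS is JSON, a list that holds one entry, the list of rows, each a list of 7 numbers: the shift along the tool's x, y, z in mm, then the turn, a rotation vector about the tool's x, y, z in rad, then the opening, from 0 (shut) to 1 (fully open). In form: [[[tx, ty, tz, wx, wy, wz, fingers], ...]]. A call has 1 to 5 rows; each row shifts and turns the commanded pose from where the row before left it, along the tool's axes as they then stand; what a row does not reach is not made up. A row lasts 1/10 s, in which the tool goes at most 50 mm and 8.59 degrees, less where a joint would pass 70% of its speed; a pose out of reach is approached as far as the arm can. A call is refused whole if a number of a shift passes 50 or a number of a turn 0.15, either way. A call with a gripper value outside its range is refused whole. The fingers move at their own pace and stop on an object; FORCE is the grip in N (left out, the last holds). Time passes only in rows, so rows that do not move let the fingers close. It gives the time, the measured TCP pose, the force, the opening and the grip force at its end, in the units of the state.
- bot.observe(): the state, without advancing time (a new reading comes with each control period).
- bot.grab_frame(name): name is "side" or "top"; returns a dict with "img" (400x640x3 uint8, red, green, blue), "intrinsics" (3x3 intrinsics, pixels), "R" (3x3) and "t" (3): a world point X has camera coordinates R X + t. Camera axes: x right, y down, z forward; pixel columns grow to the right and rows downward; lengths in m; the calibration is good to about 2 mm. A picture is of the moment at which its call begins. There is no depth.
- bot.job_done(): hands the job in; it is judged then, once.
Trained networks look in a picture, given as the dict that the camera call returned (one of the last four; its "shot" number tells which), for a name from the list of things; names that differ only in an ending like _2 or _b are one class to them, and where a whole thing is asked for, a point or a joint stands for the part that bears it (a point fixed in the world has none). Each returns a list of dicts, best first, with "conf" (0 to 1); they miss things now and then, are a little off and sometimes report something else, mostly with a low value. They report only what shows in the picture. A call takes as long as a camera call. They do not tell look-alikes from the thing itself.
- bot.trace(query, picture): "region" (400x640 bool, what is visible of it).
- bot.spot_point(query, picture): "xyz" ([x, y, z] in m, in world coordinates, good to about 4 mm: a listed point, or the origin of a listed thing).
The state is a dict: "clock": time; "qpos": joint angles; "qd": joint speeds; "joint_efforts": joint torques, N m; "position": TCP position; "tool_rot": TCP orientation; "force": force on the tool from outside, world axes, zero at the start; "moment": the same for the moment, N m; "grip_width": finger opening in m; "finger_force": force on a finger pad.
Only numpy, scipy, OpenCV 4.12 (cv2) and the standard library are available. Lean on these libraries where they do the work, as an engineer would, in place of code of your own. Each camera call takes 0.05 s, during which the arm holds its last target. There are 200 camera calls.

### The job

Get the sauce warmer ready for service: flip its isolator toggle off (towards you), set every sauce pot upright in a bay of its own, and squeeze the clip on each lid with the clip pliers, not with your fingers, until it clicks shut. When all pots are in and clipped, lay the pliers back flat on their rest the way they lay, and flip the isolator on again; leave the other things on the counter where they are.

Things in the scene. Friction and masses are not known exactly. Their poses are not given: they have to be found in the camera images.
- warmer: Low steel sauce warmer fixed to the counter, 160 deep (x) by 430 wide (y). Origin at counter level under the middle bay; its y runs along the row of bays, its -x side faces the robot (yaw -9 to 9 degrees). Bay walls' tops are 45 mm above the counter; a dark control block 160 x 113 mm, 60 mm high, stands at its left (+y) end from y=152 to 265 mm
- warmer_bay0 (a point): Centre of the floor of the left (+y), next to the control block bay, 20 mm above the counter. Every bay is an open recess 72 mm (warmer x) by 94 mm (warmer y), 25 mm deep; axes as the warmer's. Bay centres are 105 mm apart
- warmer_bay1 (a point): Centre of the floor of the middle bay, 20 mm above the counter. Every bay is an open recess 72 mm (warmer x) by 94 mm (warmer y), 25 mm deep; axes as the warmer's. Bay centres are 105 mm apart
- warmer_bay2 (a point): Centre of the floor of the right (-y) bay, 20 mm above the counter. Every bay is an open recess 72 mm (warmer x) by 94 mm (warmer y), 25 mm deep; axes as the warmer's. Bay centres are 105 mm apart
- isolator (a joint): Isolator toggle on top of the control block, hinged about the warmer's y axis, with two detents: 0 rad = ON, leaning away from the robot (warmer +x) at 0.6 rad from upright; 1.2 rad = OFF, leaning towards the robot (-x). It springs over centre: pushed past upright (0.6 rad) it snaps to the other end by itself; about 6 N at the tip. It starts ON
- isolator_tip (a point): Centre of the toggle's black cross grip (18 mm diameter, 44 mm long along the warmer's y); its pivot lies 80 mm from it, 64 mm above the counter and 208.5 mm to the +y of the warmer's origin (at warmer x 0)
- pot1: Closed steel sauce pot, flat white lid, loose, upright: 58 mm (its x) by 80 mm (its y), lid top 64 mm up, 0.25 to 0.5 kg; may be absent. Origin: centre of the underside, z up. Two white clip tongues, 18 mm wide (pot x), stand on the lid's centre up to 94 mm: one fixed at pot y=-4 mm, one hinged at its foot (y=+4 mm), leaning to +y while open. Grip the pot across its 58 mm, about 50 mm up
- pot2: Closed steel sauce pot, flat white lid, loose, upright: 58 mm (its x) by 80 mm (its y), lid top 64 mm up, 0.25 to 0.5 kg; may be absent. Origin: centre of the underside, z up. Two white clip tongues, 18 mm wide (pot x), stand on the lid's centre up to 94 mm: one fixed at pot y=-4 mm, one hinged at its foot (y=+4 mm), leaning to +y while open. Grip the pot across its 58 mm, about 50 mm up
- pot3: Closed steel sauce pot, flat white lid, loose, upright: 58 mm (its x) by 80 mm (its y), lid top 64 mm up, 0.25 to 0.5 kg; may be absent. Origin: centre of the underside, z up. Two white clip tongues, 18 mm wide (pot x), stand on the lid's centre up to 94 mm: one fixed at pot y=-4 mm, one hinged at its foot (y=+4 mm), leaning to +y while open. Grip the pot across its 58 mm, about 50 mm up
- pot1_clip (a joint): Hinged tongue of pot1's snap clip: 0 = open, 0.34 rad = shut. About 10 N takes it past 0.21 rad, whence it clicks shut and stays; short of that it springs open. Squeeze both tongues along pot y, 84 mm above the pot's underside (20 mm above the lid); there their outer faces lie at pot y=-6 and +13 mm when open (+16 mm at the tip), -6 and +6 mm when shut. The pot may slide a little in its bay
- pot2_clip (a joint): Hinged tongue of pot2's snap clip: 0 = open, 0.34 rad = shut. About 10 N takes it past 0.21 rad, whence it clicks shut and stays; short of that it springs open. Squeeze both tongues along pot y, 84 mm above the pot's underside (20 mm above the lid); there their outer faces lie at pot y=-6 and +13 mm when open (+16 mm at the tip), -6 and +6 mm when shut. The pot may slide a little in its bay
- pot3_clip (a joint): Hinged tongue of pot3's snap clip: 0 = open, 0.34 rad = shut. About 10 N takes it past 0.21 rad, whence it clicks shut and stays; short of that it springs open. Squeeze both tongues along pot y, 84 mm above the pot's underside (20 mm above the lid); there their outer faces lie at pot y=-6 and +13 mm when open (+16 mm at the tip), -6 and +6 mm when shut. The pot may slide a little in its bay
- pliers: Clip pliers, loose, lying flat on their rest: 215 mm long, 24 mm thick, 0.24 kg. Origin on the underside under the hinge pin; x to the jaws, z up, y across. Flat steel jaw pads (14 mm high, centred 12 mm above the underside) run from x=42 to 76 mm. The frame is fixed to one half: its x is the middle line while the pliers are open
- pliers_grip (a point): Where to hold the pliers: between the two black handles, 85 mm behind the hinge (pliers x=-85) at mid thickness (12 mm up). The handles are 24 mm high, 95 mm long, their outer faces 69 mm apart here when open. Squeezing them along the pliers' y closes the jaws on the middle line; the centres of the jaw pads lie 145 mm ahead (+x) of here
- pliers_jaw (a joint): Hinge of the pliers: 0 = sprung open (jaws 38 mm apart, handles 69 mm over the outsides), 0.48 rad = fully closed (jaws 9 mm, handles 29 mm). Jaws 12 mm apart (a shut clip) with the handles at 33 mm. A spring opens them with 12 N at each handle at first, 18 N when closed: carried lightly squeezed (handles 61 mm, jaws 32 mm) they stay in the hand
- rest: Pliers rest fixed to the counter: a grey base plate 220 x 130 mm, 6 mm thick, with two white crossbars (120 mm along its y, tops 32 mm above the counter) at its x=+45 (under the hinge) and -78 mm (under the handle ends). Origin at counter level under the plate's centre
- rest_spot (a point): Where the pliers' origin belongs when they lie on the rest: on the rest's middle line, 32 mm above the counter, pliers' x along the rest's x
- shaker: Bystander, not to be disturbed: cheese shaker, 60 mm across, 100 mm high
- cutter: Bystander, not to be disturbed: pizza wheel cutter lying flat, 200 mm long, 18 mm high
- bowl: Bystander, not to be disturbed: white bowl, 130 mm across, 50 mm high
- spoon: Bystander, not to be disturbed: spoon, 240 mm long
Things that resemble listed ones, but are neither listed nor needed, are in the scene too. What is shaped like the pot3 but pink is not meant.

How it is judged:
On the way, in this order (a step that is already met when the one before it is completed fails the run):
1. the isolator is flipped off (value of joint isolator above 0.95 rad), for 0.2 s.
2. every pot stands in a bay with its clip snapped shut, the isolator still off ((distance between pot1 and warmer_bay0 below 0.017 m or distance between pot1 and warmer_bay1 below 0.017 m or distance between pot1 and warmer_bay2 below 0.017 m) and angle between each of pot1, pot2, pot3's own z axis and vertical below 0.12 rad and value of joint each of pot1_clip, pot2_clip, pot3_clip above 0.29 rad and (distance between pot2 and warmer_bay0 below 0.017 m or distance between pot2 and warmer_bay1 below 0.017 m or distance between pot2 and warmer_bay2 below 0.017 m) and (distance between pot3 and warmer_bay0 below 0.017 m or distance between pot3 and warmer_bay1 below 0.017 m or distance between pot3 and warmer_bay2 below 0.017 m) and value of joint isolator above 0.95 rad), for 0.3 s.
3. the isolator is flipped on (value of joint isolator below 0.25 rad), for 0.2 s.
At the end, for the whole second after the job is handed in: Each pot upright within 7 degrees in a bay, origin within 17 mm of the bay floor's centre, clip joint over 0.29; isolator under 0.25 (on); pliers flat on the rest's bars, origin within 40 mm of rest_spot, jaws along the rest's +x within 0.5 rad; all at rest ((distance between pot1 and warmer_bay0 below 0.017 m or distance between pot1 and warmer_bay1 below 0.017 m or distance between pot1 and warmer_bay2 below 0.017 m) and angle between each of pot1, pot2, pot3, pliers's own z axis and vertical below 0.12 rad and value of joint each of pot1_clip, pot2_clip, pot3_clip above 0.29 rad and (distance between pot2 and warmer_bay0 below 0.017 m or distance between pot2 and warmer_bay1 below 0.017 m or distance between pot2 and warmer_bay2 below 0.017 m) and (distance between pot3 and warmer_bay0 below 0.017 m or distance between pot3 and warmer_bay1 below 0.017 m or distance between pot3 and warmer_bay2 below 0.017 m) and value of joint isolator below 0.25 rad and horizontal distance between pliers and rest_spot below 0.04 m and z of pliers in the frame of rest_spot between -0.008 and 0.01 m and angle between the x axis of pliers and the x axis of rest, either way round below 0.5 rad and x of pliers_grip in the frame of rest below 0 m and linear speed of each of pliers, pot1, pot2, pot3 below 0.03 m/s); the robot touches nothing.
It fails at once if a clip is pressed with the fingers (contact force between the fingers and pot1_clip above 4 N or contact force between the fingers and pot2_clip above 4 N or contact force between the fingers and pot3_clip above 4 N).
It fails at once if a bystander is moved more than 4 cm (distance of any of shaker, cutter, bowl, spoon from where it was at the start of the episode above 0.04 m).
Of pot1, pot2, pot3 only 2 to 3 are there at a start; the rules pass over those that are not, and their reading is None.
At some moment in a run one of pot1, pot2, pot3 may be knocked a few centimetres aside while the robot is not near it.
It also fails if it takes over 210 s, if anything falls off the work surface, if the arm or the gripper's body presses on something with over 40 N, if the wrist force passes 120 N, or if a joint passes its speed limit or range.

## Working session

There is one attempt and no reset: what is moved stays moved. The work goes in short steps, Python scripts to look and compute and a shell command to move; the robot and the scene stay as the last step left them, time stands still between calls to the robot, and variables do not carry over. Pictures are saved under pics/ and viewed, at most 16 in all, crops included, and the job is handed in when it is done.

```bash
mkdir -p pics; ls; cat > h.py <<'E'
import numpy as np, cv2
from scipy.spatial.transform import Rotation as R
from workcell import bot
def shot(n):
    p=bot.grab_frame(n); return p
def save(p,f,box=None,s=1):
    im=p["img"][:,:,::-1]
    if box: im=im[box[1]:box[3],box[0]:box[2]]
    cv2.imwrite("pics/"+f,cv2.resize(im,None,fx=s,fy=s,interpolation=cv2.INTER_CUBIC))
def proj(p,X):
    c=p["R"]@np.array(X)+p["t"]; u=p["intrinsics"]@c; return u[:2]/u[2]
def ray(p,uv,z):
    d=p["R"].T@np.linalg.inv(p["intrinsics"])@np.array([uv[0],uv[1],1.]); o=-p["R"].T@p["t"]
    return o+d*(z-o[2])/d[2]
def tri(ps,uvs):
    A=[];b=[]
    for p,uv in zip(ps,uvs):
        d=p["R"].T@np.linalg.inv(p["intrinsics"])@np.array([uv[0],uv[1],1.]); d/=np.linalg.norm(d)
        o=-p["R"].T@p["t"]; M=np.eye(3)-np.outer(d,d); A.append(M); b.append(M@o)
    return np.linalg.lstsq(np.vstack(A),np.hstack(b),rcond=None)[0]
E
python3 - <<'E'
from h import *
np.set_printoptions(precision=3,suppress=True)
s=bot.observe(); print(s["position"],s["tool_rot"],bot.tip_reach,s["grip_width"],s["clock"])
for n in ("top","side"):
    p=shot(n); save(p,n+"1.png"); print(n,-p["R"].T@p["t"],p["R"][2])
    for q in ["warmer","warmer_bay0","warmer_bay1","warmer_bay2","isolator_tip","pot1","pot2","pot3","pliers","pliers_grip","rest","rest_spot","shaker","cutter","bowl","spoon"]:
        r=bot.spot_point(q,p); print(q,[(np.round(a["xyz"],3).tolist(),round(a["conf"],2),proj(p,a["xyz"]).round().tolist()) for a in r][:5])
E
```

```text
pics
[ 0.186 -0.596  0.303] [-3.14   0.     0.303] 0.0726 0.08516524236821428 0.0
top [ 0.335 -0.02   1.195] [ 0.123  0.003 -0.992]
warmer [([0.649, -0.007, -0.0], 0.74, [322.0, 149.0])]
warmer_bay0 [([0.659, 0.099, 0.024], 0.96, [289.0, 144.0]), ([0.638, -0.116, 0.016], 0.91, [355.0, 151.0]), ([0.644, -0.005, 0.022], 0.61, [321.0, 149.0]), ([0.576, -0.361, 0.002], 0.25, [430.0, 171.0])]
warmer_bay1 [([0.659, 0.099, 0.024], 0.96, [289.0, 144.0]), ([0.638, -0.116, 0.016], 0.91, [355.0, 151.0]), ([0.644, -0.005, 0.022], 0.61, [321.0, 149.0]), ([0.576, -0.361, 0.002], 0.25, [430.0, 171.0])]
warmer_bay2 [([0.659, 0.099, 0.024], 0.96, [289.0, 144.0]), ([0.638, -0.116, 0.016], 0.91, [355.0, 151.0]), ([0.644, -0.005, 0.022], 0.61, [321.0, 149.0]), ([0.576, -0.361, 0.002], 0.25, [430.0, 171.0])]
isolator_tip [([0.41, 0.129, 0.0], 0.66, [279.0, 221.0]), ([0.705, 0.199, 0.131], 0.43, [252.0, 118.0])]
pot1 [([0.579, -0.359, 0.001], 0.9, [429.0, 170.0]), ([0.219, -0.301, 0.003], 0.7, [414.0, 283.0]), ([0.444, -0.053, 0.0], 0.64, [336.0, 211.0]), ([0.463, -0.301, -0.005], 0.63, [412.0, 206.0])]
p
[... 2026 characters left out ...]
94, [323.0, 160.0]), ([0.445, -0.052, -0.002], 0.85, [320.0, 210.0]), ([0.223, -0.302, -0.001], 0.83, [387.0, 165.0]), ([0.583, -0.36, -0.005], 0.67, [295.0, 148.0])]
pliers [([0.564, 0.408, 0.035], 0.89, [259.0, 320.0])]
pliers_grip [([0.484, 0.366, 0.045], 0.75, [289.0, 308.0])]
rest [([0.518, 0.4, 0.002], 0.92, [276.0, 325.0])]
rest_spot [([0.56, 0.414, 0.032], 0.9, [260.0, 322.0]), ([0.563, 0.409, 0.034], 0.5, [259.0, 320.0])]
shaker [([0.412, -0.468, 0.0], 0.6, [341.0, 133.0])]
cutter [([0.416, 0.127, -0.001], 0.72, [323.0, 252.0])]
bowl [([0.305, 0.446, -0.001], 0.76, [348.0, 348.0]), ([0.64, -0.113, 0.018], 0.38, [268.0, 189.0])]
spoon [([0.316, -0.352, -0.001], 0.77, [363.0, 154.0])]
```

View pics/top1.png

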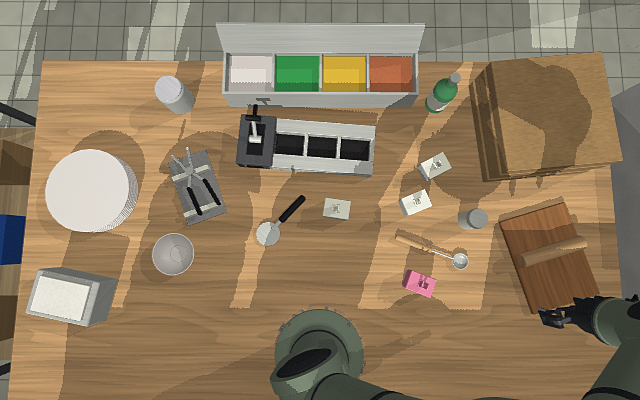

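```bash
python3 - <<'E'
import cv2
im=cv2.imread('pics/top1.png')[130:310,310:490]
im2=cv2.imread('pics/side1.png')[110:350,190:430]
import numpy as np
a=cv2.resize(im,(396,396),interpolation=2);b=cv2.resize(im2,(396,396),interpolation=2)
cv2.imwrite('pics/c1.png',np.hstack([a,b]))
E
```

```text
(no output)
```

View pics/c1.png

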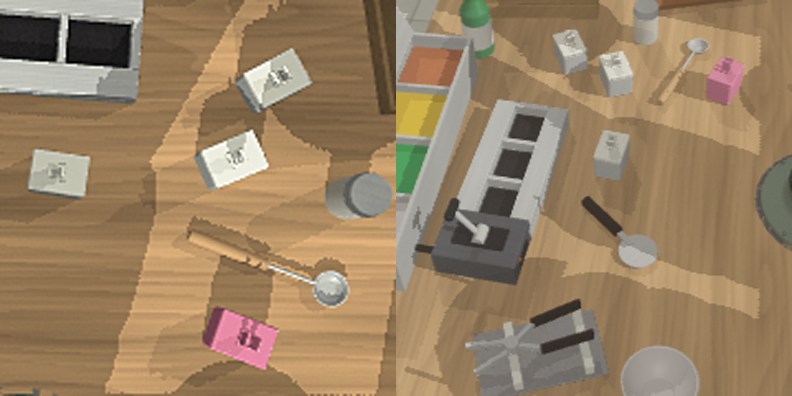

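```bash
cat > pots.py <<'E'
from h import *
def rect(pts):
    (c,(w,h),a)=cv2.minAreaRect((pts*1000).astype(np.float32)); 
    if w<h: w,h,a=h,w,a+90
    return np.array(c)/1000,w,h,np.radians(a)   # angle of long axis
def lid(p,mask,z):
    # bright lid pixels in region, projected to height z
    im=p["img"].astype(int); g=im.min(2)
    v=g[mask]; th=cv2.threshold(v.astype(np.uint8).reshape(-1,1),0,255,cv2.THRESH_OTSU)[0]
    return th
def outline(p,mask,z):
    m=mask.astype(np.uint8); ct=max(cv2.findContours(m,cv2.RETR_EXTERNAL,cv2.CHAIN_APPROX_NONE)[0],key=cv2.contourArea)[:,0]
    return np.array([ray(p,u,z)[:2] for u in ct])
E
python3 - <<'E'
from pots import *
np.set_printoptions(precision=3,suppress=True)
P={n:shot(n) for n in ("top","side")}
save(P["side"],"side2.png",(180,100,420,380),2.1)
for q in ("pot1","pliers","rest","warmer","isolator_tip"):
  for n in P:
    for r in bot.trace(q,P[n])[:5]:
        ys,xs=np.nonzero(r["region"])
        c,w,h,a=rect(outline(P[n],r["region"],0.064 if q=="pot1" else 0.044))
        print(q,n,round(r["conf"],2),len(xs),(xs.mean().round(),ys.mean().round()),c.round(3),round(w),round(h),round(a,3))
np.savez("masks.npz",**{n+str(i):r["region"] for n in P for i,r in enumerate(bot.trace("pot1",P[n])[:5])})
E
```

```text
pot1 top 0.72 590 (np.float64(419.0), np.float64(283.0)) [ 0.224 -0.299] 90 59 1.212
pot1 top 0.62 598 (np.float64(434.0), np.float64(167.0)) [ 0.579 -0.355] 99 62 2.056
pot1 top 0.59 538 (np.float64(414.0), np.float64(203.0)) [ 0.465 -0.293] 89 60 1.973
pot1 top 0.56 524 (np.float64(336.0), np.float64(209.0)) [ 0.444 -0.053] 80 63 1.436
pot1 side 0.96 483 (np.float64(323.0), np.float64(154.0)) [ 0.46  -0.265] 138 76 1.968
pot1 side 0.87 533 (np.float64(320.0), np.float64(204.0)) [ 0.443 -0.027] 127 69 1.469
pot1 side 0.82 412 (np.float64(295.0), np.float64(141.0)) [ 0.574 -0.325] 141 70 1.804
pot1 side 0.68 481 (np.float64(389.0), np.float64(158.0)) [ 0.22  -0.275] 148 74 1.237
pot1 side 0.33 5600 (np.float64(253.0), np.float64(228.0)) [0.655 0.072] 447 206 1.474
pliers top 0.75 464 (np.float64(196.0), np.float64(182.0)) [0.532 0.397] 207 57 0.455
pliers side 0.83 804 (np.float64(272.0), np.float64(315.0)) [0.534 0.392] 207 81 0.49
rest top 0.85 2001 (np.float64(197.0), np.float64(187.0)) [0.514 0.385] 213 129 0.36
rest side 0.8 2596 (np.float64(277.0), np.float64(326.0)) [0.512 0.418] 215 132 0.357
rest side 0.5 1614 (np.float64(349.0), np.float64(341.0)) [0.305 0.446] 126 126 1.689
warmer top 0.62 7220 (np.float64(305.0), np.float64(146.0)) [0.663 0.045] 438 206 1.482
warmer side 0.66 5693 (np.float64(253.0), np.float64(227.0)) [0.657 0.054] 459 206 1.463
isolator_tip top 0.67 156 (np.float64(253.0), np.float64(122.0)) [0.712 0.216] 69 48 0.006
isolator_tip side 0.66 385 (np.float64(295.0), np.float64(141.0)) [ 0.577 -0.35 ] 148 67 1.81
isolator_tip side 0.42 114 (np.float64(227.0), np.float64(240.0)) [0.72  0.154] 97 36 2.255
```

View pics/side2.png

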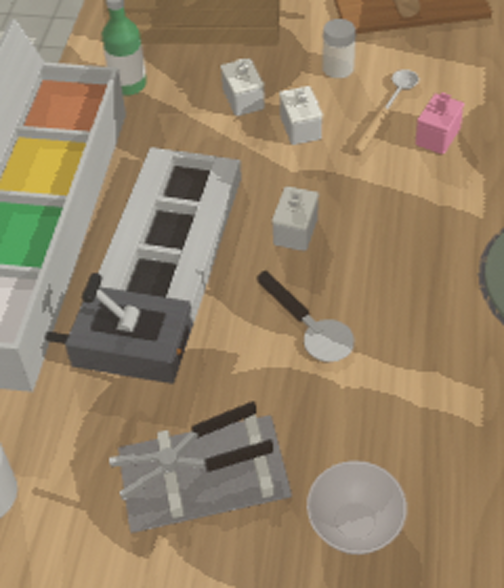

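```bash
python3 - <<'E'
from pots import *
np.set_printoptions(precision=3,suppress=True)
P={n:shot(n) for n in ("top","side")}
print(tri([P["top"],P["side"]],[(222,94),(190.5,264)]),tri([P["top"],P["side"]],[(223,107),(193,284)]))
t=cv2.resize(P["top"]["img"][80:185,205:385,::-1],None,fx=4,fy=4,interpolation=2)
cv2.imwrite("pics/c2.png",t)
E
```

```text
[0.784 0.296 0.116] [0.78  0.315 0.036]
```

View pics/c2.png

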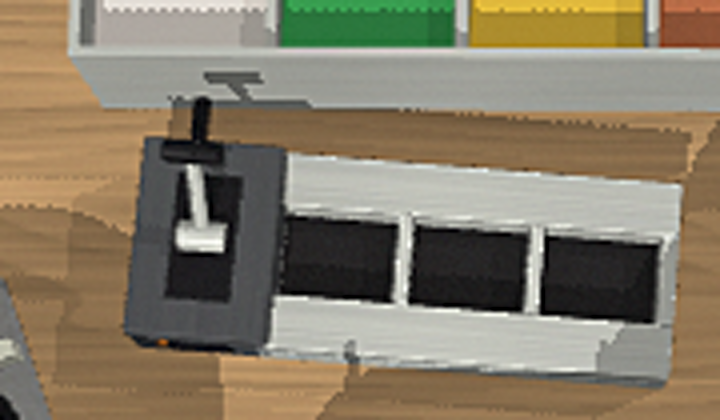

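```bash
cat > go.py <<'E'
# usage: go.py x y z yaw  -> remaining shift in tool axes (mm) and turn, after tool yaw has been set to `yaw`
import sys; from h import *
x,y,z,yaw=map(float,sys.argv[1:5]); s=bot.observe(); r=s["tool_rot"]
d=np.array([x,y,z])-s["position"]; T=R.from_euler("xyz",[np.pi,0,yaw]).as_matrix()
Rc=R.from_euler("xyz",r)
dw=(Rc.inv()*R.from_matrix(T)).as_rotvec()
print("t=%.2f pos"%s["clock"],np.round(s["position"],4),"rot",np.round(r,3),"F",np.round(s["force"],1),"w",round(s["grip_width"],4),"ff",np.round(s["finger_force"],1))
print("shift cur axes",(Rc.as_matrix().T@d*1000).round(1),"shift target axes",(T.T@d*1000).round(1),"turn",dw.round(3))
E
python3 -m jog '[[[0,0,0,0,0,0.125,0],[0,0,0,0,0,0.125,0],[0,0,0,0,0,0.123,0],[29,-49,0,0,0,0,0],[29,-49,0,0,0,0,0]]]' 30
python3 -m jog '[[[29,-49,0,0,0,0,0],[29,-49,0,0,0,0,0],[29,-49,0,0,0,0,0],[29,-49,0,0,0,0,0],[29,-49,0,0,0,0,0]]]'
python3 -m jog '[[[29,-49,0,0,0,0,0],[29,-49,0,0,0,0,0],[29,-49,0,0,0,0,0],[29,-49,0,0,0,0,0],[29,-49,0,0,0,0,0]]]'
python3 go.py 0.74 0.197 0.19 -0.07
```

```text
clock: 3.0
position: [0.2432, -0.5135, 0.3035]
tool_rot: [-3.142, 0.0, -0.073]
force: [2.2, 0.1, 0.3]
grip_width: 0.0123
finger_force: 0.0
clock: 3.5
position: [0.3861, -0.3069, 0.3042]
tool_rot: [3.141, -0.001, -0.07]
force: [1.6, -1.3, 0.2]
grip_width: -0.0
finger_force: 0.0
clock: 4.0
position: [0.5283, -0.1011, 0.3042]
tool_rot: [3.141, -0.001, -0.07]
force: [1.4, -1.3, 0.6]
grip_width: -0.0001
finger_force: 0.0
t=4.00 pos [ 0.5283 -0.1011  0.3042] rot [ 3.141e+00 -1.000e-03 -7.000e-02] F [ 1.4 -1.3  0.6] w -0.0001 ff 0.0
shift cur axes [ 190.2 -312.2  114.2] shift target axes [ 190.3 -312.1  114.2] turn [ 0.    -0.001 -0.   ]
```

```bash
python3 -m jog '[[[32,-49,0,0,0,0,0],[32,-49,0,0,0,0,0],[32,-49,0,0,0,0,0],[32,-49,0,0,0,0,0],[32,-49,0,0,0,0,0]]]' >/dev/null
python3 -m jog '[[[10,-30,0,0,0,0,0],[0,0,0,0,0,0,0],[0,0,0,0,0,0,0],[0,0,0,0,0,0,0]]]'
python3 go.py 0.738 0.197 0.19 -0.07
python3 - <<'E'
from h import *
p=shot("top"); q=shot("side")
a=cv2.resize(p["img"][60:200,190:390],None,fx=2,fy=2,interpolation=2); b=cv2.resize(q["img"][150:290,170:370],None,fx=2,fy=2,interpolation=2)
cv2.imwrite("pics/c3.png",np.hstack([a,b])[:,:,::-1])
E
```

```text
clock: 4.9
position: [0.6904, 0.1243, 0.304]
tool_rot: [3.141, 0.0, -0.071]
force: [0.3, -1.1, 0.2]
grip_width: 0.0001
finger_force: 0.0
t=4.90 pos [0.6904 0.1243 0.304 ] rot [ 3.141  0.    -0.071] F [ 0.3 -1.1  0.2] w 0.0001 ff 0.0
shift cur axes [ 42.2 -76.  113.9] shift target axes [ 42.4 -75.9 114. ] turn [ 0.001  0.    -0.001]
```

View pics/c3.png

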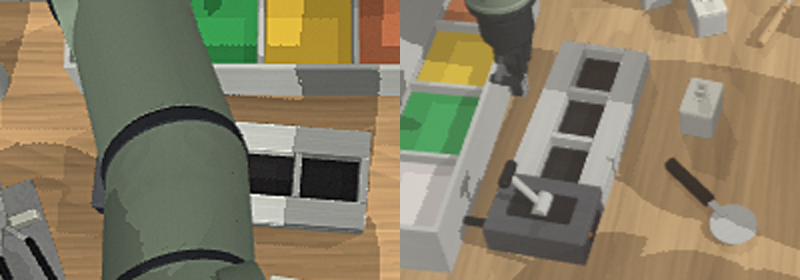

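```bash
python3 -m jog '[[[21,-38,0,0,0,0,0],[21,-38,0,0,0,0,0],[0,0,0,0,0,0,0],[0,0,38,0,0,0,0],[0,0,38,0,0,0,0]]]' >/dev/null
python3 -m jog '[[[0,0,38,0,0,0,0],[0,0,0,0,0,0,0],[0,0,0,0,0,0,0]]]'
python3 -m jog '[[[-20,0,0,0,0,0,0],[-20,0,0,0,0,0,0],[-20,0,0,0,0,0,0],[-20,0,0,0,0,0,0],[0,0,0,0,0,0,0]]]'
python3 - <<'E'
from h import *
q=shot("side"); save(q,"c4.png",(170,150,370,290),3)
for p in (q,): print([(np.round(a["xyz"],3),a["conf"]) for a in bot.spot_point("isolator_tip",p)])
E
```

```text
clock: 5.8
position: [0.7381, 0.1978, 0.191]
tool_rot: [-3.142, -0.0, -0.071]
force: [0.2, -0.1, 0.7]
grip_width: 0.0002
finger_force: 0.0
clock: 6.3
position: [0.6574, 0.2047, 0.1935]
tool_rot: [-3.14, -0.003, -0.069]
force: [1.1, 0.7, 0.7]
grip_width: -0.0002
finger_force: 0.0
[(array([0.614, 0.203, 0.133]), 0.53), (array([0.566, 0.408, 0.034]), 0.52), (array([ 0.446, -0.052, -0.   ]), 0.5)]
```

View pics/c4.png

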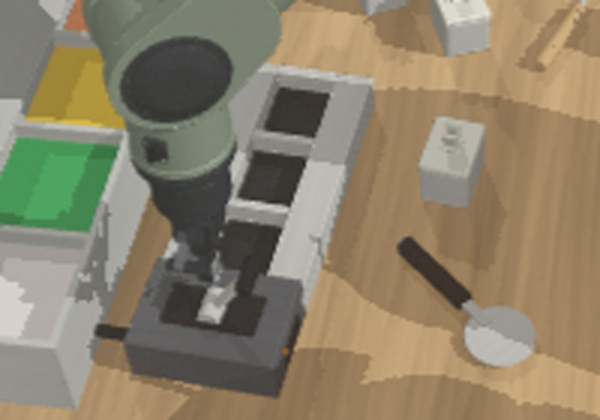

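```bash
cat > fit.py <<'E'
from h import *
from scipy.optimize import minimize
def sil(p,x,y,yaw,z0=0.,tong=True):
    bx=np.array([[sx*.029,sy*.04,z] for sx in(-1,1) for sy in(-1,1) for z in(0,.064)])
    c,s=np.cos(yaw),np.sin(yaw); Rm=np.array([[c,-s,0],[s,c,0],[0,0,1]])
    u=np.array([proj(p,Rm@b+[x,y,z0]) for b in bx])*16
    m=np.zeros((400,640),np.uint8); cv2.fillConvexPoly(m,cv2.convexHull(u.astype(np.int32)),1,lineType=8,shift=4); return m>0
def fit(views,x0,z0=0.):
    def cost(v):
        c=0
        for p,m in views:
            s=sil(p,v[0],v[1],v[2],z0); c+=1-(s&m).sum()/(s|m).sum()
        return c/len(views)
    best=None
    for dy in (-.25,0,.25):
        i=np.array(x0)+[0,0,dy]; S=np.vstack([i,i+[.008,0,0],i+[0,.008,0],i+[0,0,.2]])
        r=minimize(cost,i,method="Nelder-Mead",options=dict(initial_simplex=S,xatol=1e-4,fatol=1e-4))
        if best is None or r.fun<best.fun: best=r
    return best.x,1-best.fun
E
python3 - <<'E'
from fit import *
P={n:shot(n) for n in ("top","side")}; M=np.load("masks.npz")
print(np.round(bot.observe()["qpos"],2))
for n,t,s,x0 in (("A","top1","side2",(.581,-.36,.485)),("B","top2","side0",(.465,-.301,.4)),("C","top3","side1",(.444,-.053,-.135))):
    print(n,[ (np.round(f,3),round(q,3)) for f,q in (fit([(P["top"],M[t])],x0),fit([(P["side"],M[s])],x0),fit([(P["top"],M[t]),(P["side"],M[s])],x0))])
E
python3 -m jog '[[[0,0,-40,0,0,0,1],[0,0,-40,0,0,0,1],[0,0,0,0,0,0.15,1],[0,0,0,0,0,0.15,1],[0,0,0,0,0,0.15,1]]]'; python3 go.py 0.444 -0.053 0.2 -1.7
```

```text
[-0.3   0.75 -0.15  1.5   0.13  0.91 -2.13]
A [(array([ 0.583, -0.363,  0.491]), np.float64(0.931)), (array([ 0.581, -0.357,  0.349]), np.float64(0.857)), (array([ 0.584, -0.364,  0.484]), np.float64(0.877))]
B [(array([ 0.469, -0.301,  0.411]), np.float64(0.88)), (array([ 0.467, -0.299,  0.435]), np.float64(0.92)), (array([ 0.466, -0.299,  0.4  ]), np.float64(0.892))]
C [(array([ 0.446, -0.054, -0.092]), np.float64(0.916)), (array([ 0.446, -0.054, -0.04 ]), np.float64(0.892)), (array([ 0.446, -0.053, -0.058]), np.float64(0.9))]
clock: 7.0
position: [0.6587, 0.2037, 0.2707]
tool_rot: [-3.141, -0.001, -0.527]
force: [-0.2, -0.1, -0.8]
grip_width: 0.0722
finger_force: 0.0
t=7.00 pos [0.6587 0.2037 0.2707] rot [-3.141e+00 -1.000e-03 -5.270e-01] F [-0.2 -0.1 -0.8] w 0.0722 ff 0.0
shift cur axes [-56.5 330.   70.4] shift target axes [282.2 179.9  70.7] turn [-1.000e-03 -0.000e+00  1.173e+00]
```

```bash
python3 -m jog '[[[0,0,0,0,0,-0.15,1],[0,0,0,0,0,-0.15,1],[0,0,0,0,0,-0.15,1],[0,0,0,0,0,-0.15,1],[0,0,0,0,0,-0.15,1]]]' >/dev/null
python3 -m jog '[[[0,0,0,0,0,-0.15,1],[0,0,0,0,0,-0.15,1],[0,0,0,0,0,-0.15,1],[0,0,0,0,0,-0.15,1],[0,0,0,0,0,-0.15,1]]]' >/dev/null
python3 -m jog '[[[0,0,0,0,0,-0.13,1],[0,0,0,0,0,-0.13,1],[0,0,0,0,0,-0.13,1],[0,0,0,0,0,-0.127,1],[0,0,0,0,0,0,1]]]'; python3 go.py 0.445 -0.053 0.2 1.49
```

```text
clock: 8.5
position: [0.6587, 0.2034, 0.2701]
tool_rot: [3.141, -0.0, 1.498]
force: [-0.8, -0.6, 0.5]
grip_width: 0.085
finger_force: 0.0
t=8.50 pos [0.6587 0.2034 0.2701] rot [ 3.141 -0.     1.498] F [-0.8 -0.6  0.5] w 0.085 ff 0.0
shift cur axes [-271.3 -194.5   70. ] shift target axes [-272.8 -192.3   70.1] turn [ 0.    -0.     0.008]
```

```bash
python3 -m jog '[[[-45.5,-32,0,0,0,0.008,1],[-45.5,-32,0,0,0,0,1],[-45.5,-32,0,0,0,0,1],[-45.5,-32,0,0,0,0,1],[-45.5,-32,0,0,0,0,1]]]' >/dev/null
python3 -m jog '[[[-45.5,-32,35,0,0,0,1],[0,0,35,0,0,0,1],[0,0,0,0,0,0,1],[0,0,0,0,0,0,1]]]'; python3 go.py 0.445 -0.053 0.104 1.49
python3 - <<'E'
from h import *
q=shot("side"); save(q,"c5.png",(240,120,400,260),3.5)
print([(np.round(a["xyz"],3).tolist(),round(a["conf"],2)) for a in bot.spot_point("pot1",q)])
E
```

```text
clock: 9.4
position: [0.4719, -0.0202, 0.209]
tool_rot: [3.142, -0.001, 1.487]
force: [-0.1, -0.7, 0.7]
grip_width: 0.0852
finger_force: 0.0
t=9.40 pos [ 0.4719 -0.0202  0.209 ] rot [ 3.142e+00 -1.000e-03  1.487e+00] F [-0.1 -0.7  0.7] w 0.0852 ff 0.0
shift cur axes [-35.  -24.1 105. ] shift target axes [-34.9 -24.2 105. ] turn [ 0.    -0.001 -0.003]
[([0.467, -0.3, 0.002], 0.68), ([0.444, -0.05, 0.0], 0.67), ([0.222, -0.305, 0.001], 0.58), ([0.584, -0.36, -0.004], 0.54)]
```

View pics/c5.png

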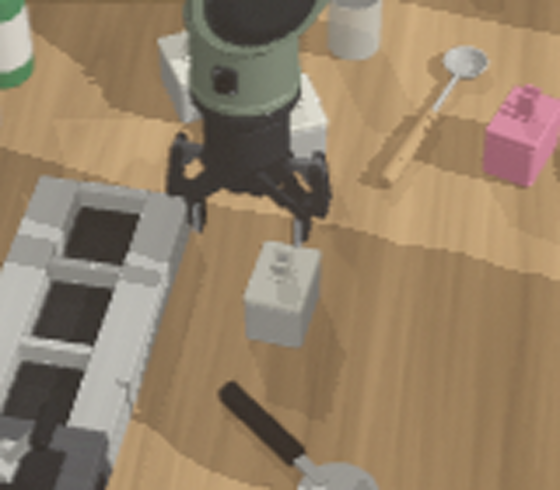

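```bash
python3 -m jog '[[[-35,-24,0,0,0,0,1],[0,0,35,0,0,0,1],[0,0,35,0,0,0,1],[0,0,35,0,0,0,1],[0,0,0,0,0,0,1]]]' >/dev/null
python3 -m jog '[[[0,0,0,0,0,0,1],[0,0,0,0,0,0,0.4],[0,0,0,0,0,0,0.4],[0,0,0,0,0,0,0.4],[0,0,0,0,0,0,0.4]]]' 40
python3 -m jog '[[[0,0,0,0,0,0,0.4],[0,0,-20,0,0,0,0.4],[0,0,-40,0,0,0,0.4],[0,0,-40,0,0,0,0.4],[0,0,0,0,0,0,0.4]]]'; python3 go.py 0.6545 0.0995 0.22 1.501
```

```text
clock: 10.5
position: [0.4453, -0.0539, 0.1051]
tool_rot: [3.138, 0.0, 1.488]
force: [-3.9, 1.6, 23.6]
grip_width: 0.0584
finger_force: 37.2
clock: 11.0
position: [0.4459, -0.054, 0.2081]
tool_rot: [3.134, 0.001, 1.488]
force: [0.5, -0.8, -4.8]
grip_width: 0.058
finger_force: 46.1
t=11.00 pos [ 0.4459 -0.054   0.2081] rot [3.134e+00 1.000e-03 1.488e+00] F [ 0.5 -0.8 -4.8] w 0.058 ff 46.1
shift cur axes [170.2 195.2 -10.6] shift target axes [167.6 197.4 -11.9] turn [ 0.007  0.001 -0.013]
```

```bash
python3 -m jog '[[[42,49,0,0,0,-0.013,0.4],[42,49,0,0,0,0,0.4],[42,49,0,0,0,0,0.4],[42,49,0,0,0,0,0.4],[0,0,0,0,0,0,0.4]]]' >/dev/null;python3 -m jog '[[[0,0,0,0,0,0,0.4],[0,0,0,0,0,0,0.4]]]' >/dev/null; python3 go.py 0.655 0.098 0.17 1.50
```

```text
t=11.70 pos [0.6044 0.0643 0.2031] rot [-3.141e+00  1.000e-03  1.501e+00] F [ 0.6 -0.4 -3.8] w 0.0578 ff 46.2
shift cur axes [37.1 48.1 33. ] shift target axes [37.2 48.1 33.1] turn [-0.001  0.001  0.001]
```

```bash
python3 -m jog '[[[19,24,0,0,0,0,0.4],[18,24,0,0,0,0,0.4],[0,0,20,0,0,0,0.4],[0,0,13,0,0,0,0.4],[0,0,0,0,0,0,0.4]]]' >/dev/null;python3 -m jog '[[[0,0,0,0,0,0,0.4],[0,0,0,0,0,0,0.4]]]' >/dev/null; python3 go.py 0.655 0.098 0.126 1.50
python3 - <<'E'
from h import *
q=shot("side");p=shot("top"); 
a=cv2.resize(q["img"][170:280,190:330],None,fx=3,fy=3,interpolation=2); b=cv2.resize(p["img"][90:200,220:352],None,fx=3,fy=3,interpolation=2)
cv2.imwrite("pics/c6.png",np.hstack([a,b])[:,:,::-1][:,:800])
E
```

```text
t=12.40 pos [0.6557 0.0982 0.1712] rot [ 3.141 -0.     1.501] F [-0.5 -0.3 -2.7] w 0.0579 ff 46.1
shift cur axes [-0.3 -0.7 45.2] shift target axes [-0.3 -0.7 45.2] turn [ 0.001 -0.     0.001]
```

View pics/c6.png

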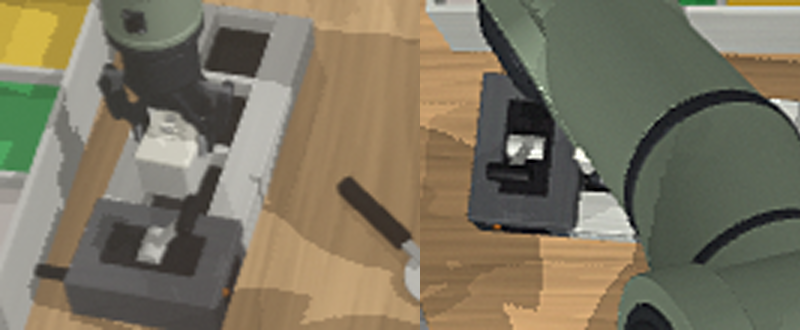

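```bash
python3 -m jog '[[[0,0,11,0,0,0,0.4],[0,0,11,0,0,0,0.4],[0,0,11,0,0,0,0.4],[0,0,5,0,0,0,0.4],[0,0,0,0,0,0,0.4]]]'; python3 -m jog '[[[0,0,4,0,0,0,0.4],[0,0,0,0,0,0,0.4]]]'
```

```text
clock: 13.0
position: [0.6551, 0.0987, 0.131]
tool_rot: [-3.14, 0.0, 1.502]
force: [0.9, 0.4, -3.3]
grip_width: 0.0579
finger_force: 46.2
clock: 13.2
position: [0.6556, 0.0987, 0.1281]
tool_rot: [-3.141, -0.0, 1.502]
force: [-0.5, 0.1, -3.3]
grip_width: 0.058
finger_force: 46.2
```

```bash
python3 -m jog '[[[0,0,3,0,0,0,0.4],[0,0,0,0,0,0,0.4],[0,0,0,0,0,0,1],[0,0,0,0,0,0,1],[0,0,0,0,0,0,1]]]'; python3 -m jog '[[[0,0,-10,0,0,0,1],[0,0,-30,0,0,0,1],[0,0,-40,0,0,0,1],[0,0,-20,0,0,0,1],[0,0,0,0,0,0,1]]]' 
python3 -m jog '[[[-49,-20,0,0,0,-0.12,1],[-45,-20,0,0,0,-0.12,1],[-45,-20,0,0,0,-0.12,1],[-45,-20,0,0,0,-0.11,1],[0,0,0,0,0,0,1]]]' 
python3 - <<'E'
from fit import *
q=shot("side");p=shot("top")
for v in (p,q): print([(np.round(a["xyz"],3).tolist(),round(a["conf"],2)) for a in bot.spot_point("pot1",v)])
E
python3 go.py 0.467 -0.30 0.2 1.98
```

```text
clock: 13.7
position: [0.6557, 0.0987, 0.1255]
tool_rot: [3.141, -0.0, 1.502]
force: [0.5, 0.8, -0.9]
grip_width: 0.0857
finger_force: 0.0
clock: 14.2
position: [0.6568, 0.0991, 0.2294]
tool_rot: [3.136, -0.001, 1.502]
force: [0.5, -1.1, 0.3]
grip_width: 0.0852
finger_force: 0.0
clock: 14.7
position: [0.5961, -0.0971, 0.2247]
tool_rot: [-3.139, 0.002, 1.967]
force: [0.2, -0.4, 0.1]
grip_width: 0.0857
finger_force: 0.0
[([0.655, 0.101, 0.02], 0.67), ([0.583, -0.32, 0.0], 0.37)]
[([0.47, -0.303, 0.002], 0.89), ([0.22, -0.304, 0.0], 0.72), ([0.654, 0.102, 0.019], 0.68), ([0.586, -0.324, -0.005], 0.56)]
t=14.90 pos [ 0.5977 -0.0876  0.2253] rot [ 3.141e+00 -1.000e-03  1.972e+00] F [0.1 1.3 0. ] w 0.0855 ff 0.0
shift cur axes [-144.5 -203.2   25.2] shift target axes [-142.8 -204.4   25.3] turn [ 0.    -0.001 -0.008]
```

```bash
python3 - <<'E'
from fit import *
q=shot("side");p=shot("top")
for v in (p,q):
  for r in bot.trace("pot1",v):
    ys,xs=np.nonzero(r["region"]); c=ray(v,(xs.mean(),ys.mean()),.04)
    for n,x0 in (("A",(.584,-.322,.45)),("B",(.469,-.30,.4))):
        if np.hypot(*(c[:2]-x0[:2]))<.05: 
            f,s=fit([(v,r["region"])],x0); print(n,f.round(3),round(s,3))
save(q,"c7.png",(240,100,400,220),4)
E
python3 go.py 0.467 -0.30 0.2 1.98
```

```text
A [ 0.597 -0.346  0.643] 0.102
A [ 0.567 -0.321  0.191] 0.33
B [ 0.467 -0.3    0.325] 0.906
t=15.10 pos [ 0.5978 -0.0875  0.2253] rot [ 3.142 -0.     1.973] F [0.  0.7 0.2] w 0.0852 ff 0.0
shift cur axes [-144.3 -203.6   25.3] shift target axes [-143.  -204.5   25.3] turn [ 0.    -0.    -0.007]
```

View pics/c7.png

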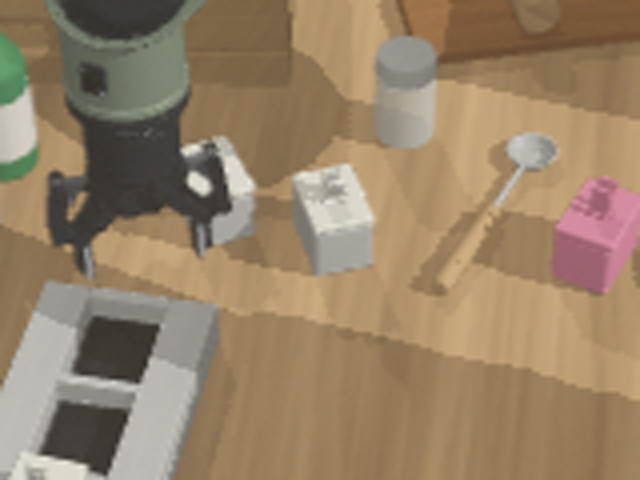

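```bash
python3 -m jog '[[[-28,-41,0,0,0,0.02,1],[-29,-41,0,0,0,0,1],[-28,-41,0,0,0,0,1],[-29,-41,0,0,0,0,1],[-28,-41,0,0,0,0,1]]]' >/dev/null; python3 -m jog '[[[0,0,0,0,0,0,1],[0,0,0,0,0,0,1]]]' >/dev/null; python3 go.py 0.467 -0.30 0.105 1.95
```

```text
t=15.80 pos [ 0.4609 -0.2974  0.2253] rot [3.141 0.    1.95 ] F [ 0.5  0.7 -0.5] w 0.0854 ff 0.0
shift cur axes [ -4.7   4.7 120.3] shift target axes [ -4.7   4.7 120.3] turn [ 0.  0. -0.]
```

```bash
python3 -m jog '[[[-5,5,0,0,0,0,1],[0,0,40,0,0,0,1],[0,0,40,0,0,0,1],[0,0,40,0,0,0,1],[0,0,0,0,0,0,1]]]' >/dev/null
python3 -m jog '[[[0,0,0,0,0,0,1],[0,0,0,0,0,0,0.4],[0,0,0,0,0,0,0.4],[0,0,0,0,0,0,0.4],[0,0,0,0,0,0,0.4]]]' 40
python3 -m jog '[[[0,0,0,0,0,0,0.4],[0,0,-30,0,0,0,0.4],[0,0,-40,0,0,0,0.4],[0,0,-40,0,0,0,0.4],[0,0,0,0,0,0,0.4]]]'
python3 -m jog '[[[0,0,0,0,0,0.15,0.4],[0,0,0,0,0,0.15,0.4],[0,0,0,0,0,0.15,0.4],[0,0,0,0,0,0,0.4],[0,0,0,0,0,0,0.4]]]';python3 go.py 0.6475 -0.0065 0.21 1.50
```

```text
clock: 16.8
position: [0.4685, -0.3001, 0.1073]
tool_rot: [3.14, 0.002, 1.952]
force: [-1.9, 2.1, 12.3]
grip_width: 0.0575
finger_force: 40.6
clock: 17.3
position: [0.4693, -0.3005, 0.2208]
tool_rot: [3.137, 0.006, 1.951]
force: [0.6, -0.5, -4.3]
grip_width: 0.0574
finger_force: 47.9
clock: 17.8
position: [0.4676, -0.2996, 0.2154]
tool_rot: [-3.142, 0.0, 1.507]
force: [-0.3, -0.1, -3.6]
grip_width: 0.0576
finger_force: 47.7
t=17.80 pos [ 0.4676 -0.2996  0.2154] rot [-3.142  0.     1.507] F [-0.3 -0.1 -3.6] w 0.0576 ff 47.7
shift cur axes [304.  160.7   5.3] shift target axes [305.1 158.7   5.4] turn [-0.     0.     0.007]
```

```bash
python3 -m jog '[[[38,20,0,0,0,0.007,0.4],[38,20,0,0,0,0,0.4],[38,20,0,0,0,0,0.4],[38,20,0,0,0,0,0.4],[38,20,0,0,0,0,0.4]]]' >/dev/null; python3 -m jog '[[[38,20,0,0,0,0,0.4],[38,20,0,0,0,0,0.4],[38,19,0,0,0,0,0.4],[0,0,0,0,0,0,0.4],[0,0,0,0,0,0,0.4]]]' >/dev/null;python3 go.py 0.6475 -0.0065 0.17 1.50
```

```text
t=18.80 pos [ 0.649  -0.0075  0.2148] rot [-3.141 -0.     1.5  ] F [-0.1 -0.8 -4.4] w 0.0573 ff 47.8
shift cur axes [ 0.9 -1.5 44.8] shift target axes [ 0.9 -1.5 44.8] turn [-0.001 -0.    -0.   ]
```

```bash
python3 -m jog '[[[1,-1,20,0,0,0,0.4],[0,0,24,0,0,0,0.4],[0,0,15,0,0,0,0.4],[0,0,10,0,0,0,0.4],[0,0,10,0,0,0,0.4]]]'; python3 -m jog '[[[0,0,5,0,0,0,0.4],[0,0,3,0,0,0,0.4],[0,0,0,0,0,0,0.4],[0,0,0,0,0,0,0.4]]]'
```

```text
clock: 19.3
position: [0.6482, -0.008, 0.136]
tool_rot: [3.141, 0.0, 1.495]
force: [1.0, 0.5, -3.9]
grip_width: 0.0571
finger_force: 47.6
clock: 19.7
position: [0.6483, -0.0074, 0.1288]
tool_rot: [3.141, -0.0, 1.495]
force: [0.5, 0.0, -4.5]
grip_width: 0.0571
finger_force: 47.6
```

```bash
python3 -m jog '[[[0,0,2,0,0,0,0.4],[0,0,0,0,0,0,0.4],[0,0,0,0,0,0,1],[0,0,0,0,0,0,1],[0,0,0,0,0,0,1]]]'; python3 -m jog '[[[0,0,-10,0,0,0,1],[0,0,-30,0,0,0,1],[0,0,-40,0,0,0,1],[0,0,-20,0,0,0,1],[0,0,0,0,0,0,1]]]' 
python3 -m jog '[[[0,-20,0,0,0,0,1],[0,-40,0,0,0,0,1],[0,-40,0,0,0,0,1],[0,-40,0,0,0,0,1],[0,-40,0,0,0,0,1]]]' >/dev/null
python3 - <<'E'
from fit import *
q=shot("side");p=shot("top")
for v in (p,q):
  print([(np.round(a["xyz"],3).tolist(),round(a["conf"],2)) for a in bot.spot_point("pot1",v)])
  for r in bot.trace("pot1",v):
    ys,xs=np.nonzero(r["region"]); c=ray(v,(xs.mean(),ys.mean()),.04)
    for n,x0,z in (("A",(.584,-.322,.45),0),("B1",(.6475,-.0065,-.07),.02),("C0",(.655,.098,-.07),.02)):
        if np.hypot(*(c[:2]-x0[:2]))<.05: 
            f,s=fit([(v,r["region"])],x0,z); print(n,f.round(3),round(s,3))
save(p,"c8.png",(230,90,490,230),3)
E
python3 go.py 0.584 -0.322 0.2 2.0
```

```text
clock: 20.2
position: [0.6482, -0.0074, 0.1264]
tool_rot: [3.141, -0.0, 1.495]
force: [0.4, 0.4, -0.9]
grip_width: 0.0856
finger_force: 0.0
clock: 20.7
position: [0.6493, -0.0072, 0.2302]
tool_rot: [3.136, -0.001, 1.495]
force: [0.3, 0.5, 0.1]
grip_width: 0.0855
finger_force: 0.0
[([0.657, 0.1, 0.018], 0.73), ([0.216, -0.298, 0.001], 0.71), ([0.65, -0.006, 0.017], 0.67), ([0.56, 0.414, 0.033], 0.44), ([0.65, -0.006, 0.02], 0.27)]
C0 [0.657 0.1   0.021] 0.831
B1 [ 0.654 -0.006  0.01 ] 0.496
A [ 0.587 -0.324  0.52 ] 0.931
[([0.649, -0.008, 0.024], 0.81), ([0.654, 0.103, 0.02], 0.64), ([0.587, -0.324, -0.003], 0.61), ([0.219, -0.302, 0.001], 0.55)]
C0 [ 0.655  0.102 -0.034] 0.722
B1 [ 0.65  -0.013  0.108] 0.701
A [ 0.593 -0.331  0.18 ] 0.473
t=21.50 pos [0.4695 0.0063 0.2264] rot [ 3.141 -0.     1.495] F [-0.8  0.2  0.4] w 0.0854 ff 0.0
shift cur axes [-318.6  139.2   26.4] shift target axes [-346.1  -32.5   26.4] turn [ 0.001 -0.    -0.505]
```

View pics/c8.png

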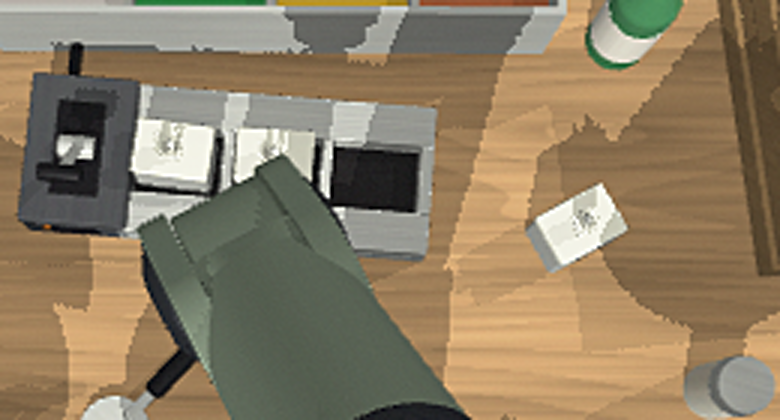

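```bash
python3 -m jog '[[[0,0,0,0,0,-0.149,1],[0,0,0,0,0,-0.149,1],[0,0,0,0,0,-0.149,1],[0,0,0,0,0,-0.148,1],[0,0,0,0,0,0,1]]]' >/dev/null;python3 go.py 0.587 -0.324 0.2 2.09
```

```text
t=22.00 pos [0.4693 0.0062 0.226 ] rot [ 3.141e+00 -1.000e-03  2.092e+00] F [ 0.2 -1.   0.2] w 0.0855 ff 0.0
shift cur axes [-345.   -62.3   25.6] shift target axes [-345.1  -61.6   26. ] turn [ 0.    -0.001  0.002]
```

```bash
python3 -m jog '[[[-43,-8,0,0,0,0,1],[-43,-8,0,0,0,0,1],[-43,-8,0,0,0,0,1],[-43,-8,0,0,0,0,1],[-43,-8,0,0,0,0,1]]]' >/dev/null;python3 -m jog '[[[-43,-8,0,0,0,0,1],[-43,-7,0,0,0,0,1],[-43,-7,0,0,0,0,1],[0,0,0,0,0,0,1],[0,0,0,0,0,0,1]]]' >/dev/null;python3 go.py 0.587 -0.324 0.106 2.09
python3 - <<'E'
from h import *
for v in (shot("top"),shot("side")): print([(np.round(a["xyz"],3).tolist(),round(a["conf"],2)) for a in bot.spot_point("pot1",v)])
E
```

```text
t=23.00 pos [ 0.5855 -0.3237  0.2254] rot [-3.142e+00 -1.000e-03  2.085e+00] F [-0.1  0.6 -0.2] w 0.0853 ff 0.0
shift cur axes [ -1.1   1.1 119.4] shift target axes [ -1.    1.1 119.4] turn [-0.    -0.001 -0.005]
[([0.653, 0.098, 0.017], 0.94), ([0.22, -0.3, 0.001], 0.85), ([0.584, -0.321, 0.002], 0.7), ([0.558, 0.414, 0.033], 0.36)]
[([0.588, -0.322, -0.006], 0.89), ([0.653, 0.103, 0.018], 0.74), ([0.221, -0.304, 0.002], 0.73), ([0.648, -0.011, 0.019], 0.63)]
```

```bash
python3 -m jog '[[[-1,1,40,0,0,0,1],[0,0,40,0,0,0,1],[0,0,39,0,0,0,1],[0,0,0,0,0,0,1],[0,0,0,0,0,0,1]]]' >/dev/null
python3 -m jog '[[[0,0,0,0,0,0,1],[0,0,0,0,0,0,0.4],[0,0,0,0,0,0,0.4],[0,0,0,0,0,0,0.4],[0,0,0,0,0,0,0.4]]]' 40
python3 -m jog '[[[0,0,0,0,0,0,0.4],[0,0,-30,0,0,0,0.4],[0,0,-40,0,0,0,0.4],[0,0,-40,0,0,0,0.4],[0,0,0,0,0,0,0.4]]]'
python3 -m jog '[[[0,0,0,0,0,0.15,0.4],[0,0,0,0,0,0.15,0.4],[0,0,0,0,0,0.15,0.4],[0,0,0,0,0,0.135,0.4],[0,0,0,0,0,0,0.4]]]';python3 go.py 0.641 -0.111 0.21 1.50
```

```text
clock: 24.2
position: [0.5871, -0.324, 0.1089]
tool_rot: [3.141, 0.002, 2.089]
force: [-4.5, 0.4, 12.6]
grip_width: 0.0576
finger_force: 41.3
clock: 24.7
position: [0.5886, -0.3241, 0.2231]
tool_rot: [3.137, 0.006, 2.089]
force: [0.7, 0.3, -3.0]
grip_width: 0.0574
finger_force: 47.0
clock: 25.2
position: [0.5866, -0.3234, 0.2169]
tool_rot: [-3.141, 0.0, 1.502]
force: [0.7, 0.4, -4.0]
grip_width: 0.0573
finger_force: 46.8
t=25.20 pos [ 0.5866 -0.3234  0.2169] rot [-3.141  0.     1.502] F [ 0.7  0.4 -4. ] w 0.0573 ff 46.8
shift cur axes [215.6  39.8   6.9] shift target axes [215.7  39.3   6.9] turn [-0.001  0.     0.002]
```

```bash
python3 -m jog '[[[36,6.5,0,0,0,0,0.4],[36,6.5,0,0,0,0,0.4],[36,6.5,0,0,0,0,0.4],[36,6.5,0,0,0,0,0.4],[36,6.5,0,0,0,0,0.4]]]' >/dev/null; python3 -m jog '[[[35.5,6.5,0,0,0,0,0.4],[0,0,30,0,0,0,0.4],[0,0,0,0,0,0,0.4],[0,0,0,0,0,0,0.4]]]' >/dev/null;python3 go.py 0.641 -0.111 0.136 1.50
```

```text
t=26.10 pos [ 0.6395 -0.1118  0.1871] rot [-3.14   0.     1.507] F [-0.3 -0.4 -3.4] w 0.0572 ff 46.6
shift cur axes [ 0.9  1.5 51.1] shift target axes [ 0.9  1.4 51.1] turn [-0.001  0.     0.007]
```

```bash
python3 -m jog '[[[1,1,20,0,0,0.006,0.4],[0,0,15,0,0,0,0.4],[0,0,10,0,0,0,0.4],[0,0,8,0,0,0,0.4],[0,0,4,0,0,0,0.4]]]'; python3 -m jog '[[[0,0,3,0,0,0,0.4],[0,0,0,0,0,0,0.4],[0,0,0,0,0,0,1],[0,0,0,0,0,0,1],[0,0,0,0,0,0,1]]]'; python3 -m jog '[[[0,0,-10,0,0,0,1],[0,0,-30,0,0,0,1],[0,0,-40,0,0,0,1],[0,0,-20,0,0,0,1],[0,0,0,0,0,0,1]]]' 
python3 -m jog '[[[0,-20,0,0,0,0.15,1],[0,-40,0,0,0,0.15,1],[0,0,0,0,0,0.15,1],[0,0,0,0,0,0.15,1],[0,0,0,0,0,0.15,1]]]'
```

```text
clock: 26.6
position: [0.6408, -0.1104, 0.1297]
tool_rot: [-3.141, -0.0, 1.499]
force: [-0.8, 0.1, -3.6]
grip_width: 0.0574
finger_force: 46.8
clock: 27.1
position: [0.6412, -0.1102, 0.1275]
tool_rot: [3.141, -0.0, 1.499]
force: [-0.1, -0.1, 0.3]
grip_width: 0.0857
finger_force: 0.0
clock: 27.6
position: [0.6422, -0.1102, 0.2312]
tool_rot: [3.137, 0.0, 1.499]
force: [0.5, 0.2, 0.6]
grip_width: 0.0852
finger_force: 0.0
clock: 28.1
position: [0.5817, -0.0999, 0.2274]
tool_rot: [-3.142, 0.0, 0.743]
force: [0.4, -0.7, -0.7]
grip_width: 0.0856
finger_force: 0.0
```

```bash
python3 - <<'E'
from h import *
G=[];O=[];S=[];B=[]
for i in range(2):
  for n in ("top","side"):
    v=shot(n)
    for q,l in (("pliers_grip",G),("pliers",O),("rest_spot",S),("rest",B)):
        r=bot.spot_point(q,v)
        if r: l.append(r[0]["xyz"])
    print([(np.round(a["xyz"],3).tolist(),round(a["conf"],2)) for a in bot.spot_point("pot1",v)])
    if i==0:
        if n=="top": vt=v
        else: vs=v
for l in (G,O,S,B): print(np.round(l,3).tolist())
g=np.median(G,0);o=np.median(O,0)
d=o-g; yaw=np.arctan2(d[1],d[0]); print(g,o,yaw)
o2=(o+g)/2+.0425*np.array([np.cos(yaw),np.sin(yaw),0])
ims=[]
for v,b in ((vt,(160,140,240,230)),(vs,(220,280,320,360))):
    im=cv2.resize(v["img"][b[1]:b[3],b[0]:b[2],::-1],(400,400*(b[3]-b[1])//(b[2]-b[0])),interpolation=2); k=400/(b[2]-b[0])
    for L in (-.127,-.085,0,.06): 
        u=(proj(v,[o2[0]+L*np.cos(yaw),o2[1]+L*np.sin(yaw),.044])-b[:2])*k; cv2.circle(im,tuple(u.astype(int)),4,(0,0,255),-1)
    ims.append(cv2.resize(im,(400,400)))
cv2.imwrite("pics/c9.png",np.hstack(ims))
E
```

```text
[([0.645, -0.004, 0.015], 0.77)]
[([0.651, -0.007, 0.018], 0.87), ([0.222, -0.302, 0.001], 0.74), ([0.653, 0.104, 0.022], 0.65), ([0.644, -0.109, 0.016], 0.61)]
[([0.651, -0.003, 0.014], 0.83), ([0.64, -0.106, 0.02], 0.59), ([0.653, 0.098, 0.018], 0.56)]
[([0.223, -0.3, -0.001], 0.8), ([0.645, -0.11, 0.015], 0.64), ([0.647, -0.006, 0.019], 0.59), ([0.655, 0.102, 0.024], 0.57)]
[[0.488, 0.368, 0.042], [0.485, 0.365, 0.043], [0.489, 0.367, 0.045], [0.484, 0.366, 0.044]]
[[0.561, 0.405, 0.032], [0.564, 0.408, 0.036], [0.559, 0.405, 0.033], [0.567, 0.408, 0.032]]
[[0.56, 0.413, 0.034], [0.565, 0.415, 0.036], [0.56, 0.415, 0.031], [0.562, 0.415, 0.033]]
[[0.52, 0.394, -0.001], [0.517, 0.402, 0.003], [0.516, 0.394, -0.002], [0.486, 0.368, 0.043]]
[0.4867 0.3664 0.0434] [0.5624  0.40675 0.03235] 0.48971732077249697
```

View pics/c9.png

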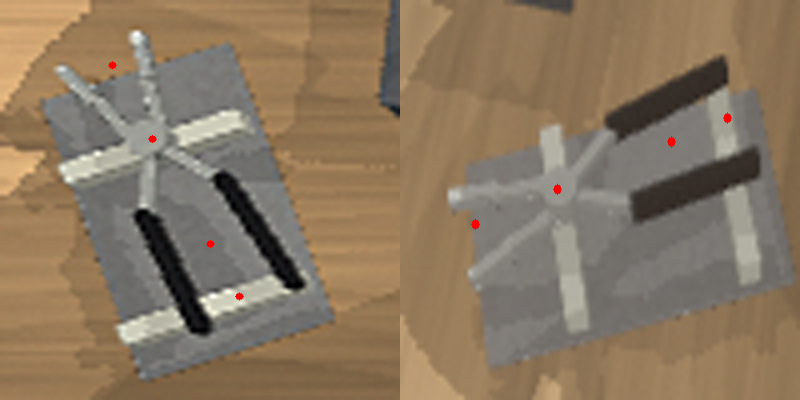

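```bash
python3 -m jog '[[[0,0,0,0,0,0.127,1],[0,0,0,0,0,0.126,1],[0,0,0,0,0,0,1]]]' >/dev/null;python3 go.py 0.487 0.367 0.16 0.49
```

```text
t=29.60 pos [ 0.582  -0.0998  0.2274] rot [3.141 0.    0.494] F [-0.2  0.6  0.3] w 0.0855 ff 0.0
shift cur axes [ 137.5 -456.2   67.2] shift target axes [ 135.8 -456.6   67.4] turn [0.    0.    0.004]
```

```bash
python3 -m jog '[[[13.5,-45.5,0,0,0,0.004,1],[13.5,-45.5,0,0,0,0,1],[13.5,-45.5,0,0,0,0,1],[13.5,-45.5,0,0,0,0,1],[13.5,-45.5,0,0,0,0,1]]]' >/dev/null;python3 -m jog '[[[13.5,-45.5,0,0,0,0,1],[13.5,-45.5,0,0,0,0,1],[13.5,-45.5,0,0,0,0,1],[13.5,-45.5,0,0,0,0,1],[13.5,-45.5,0,0,0,0,1]]]' >/dev/null;python3 -m jog '[[[0,0,30,0,0,0,1],[0,0,30,0,0,0,1],[0,0,0,0,0,0,1],[0,0,0,0,0,0,1]]]' >/dev/null;python3 go.py 0.487 0.367 0.095 0.49
```

```text
t=31.00 pos [0.4861 0.3648 0.1677] rot [-3.142e+00  1.000e-03  4.940e-01] F [ 0.  -0.3  0.4] w 0.0852 ff 0.0
shift cur axes [ 1.9 -1.5 72.7] shift target axes [ 1.9 -1.5 72.7] turn [-0.     0.001  0.004]
```

```bash
python3 -m jog '[[[2,-2,20,0,0,0.004,1],[0,0,20,0,0,0,1],[0,0,15,0,0,0,1],[0,0,12,0,0,0,1],[0,0,5,0,0,0,1]]]'; python3 -m jog '[[[0,0,0,0,0,0,1],[0,0,0,0,0,0,0.8],[0,0,0,0,0,0,0.72],[0,0,0,0,0,0,0.72],[0,0,0,0,0,0,0.72]]]' 60
python3 - <<'E'
from h import *
v=shot("side"); save(v,"c10.png",(220,270,320,350),5)
E
```

```text
clock: 31.5
position: [0.4869, 0.3675, 0.0949]
tool_rot: [3.142, 0.0, 0.488]
force: [0.5, 0.8, 0.6]
grip_width: 0.0853
finger_force: 0.0
clock: 32.0
position: [0.4872, 0.3682, 0.097]
tool_rot: [-3.141, -0.002, 0.488]
force: [-3.4, -1.1, 14.8]
grip_width: 0.0617
finger_force: 17.4
```

View pics/c10.png

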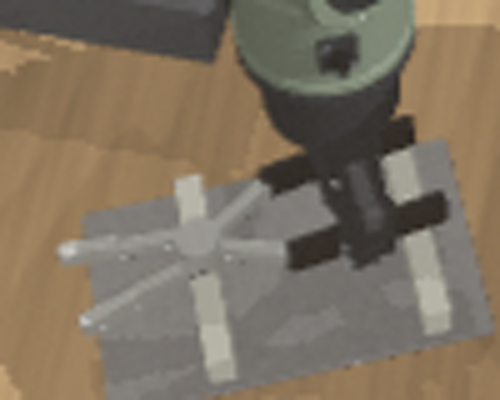

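```bash
python3 -m jog '[[[0,0,-10,0,0,0,0.72],[0,0,-15,0,0,0,0.72],[0,0,-20,0,0,0,0.72],[0,0,-25,0,0,0,0.72],[0,0,-35,0,0,0,0.72]]]'; python3 -m jog '[[[0,0,0,0,0,0,0.72],[0,0,0,0,0,0,0.72]]]'
python3 - <<'E'
from h import *
for v in (shot("side"),shot("top")):
    for q in ("pliers","pliers_grip"):
        print([(np.round(a["xyz"],3).tolist(),round(a["conf"],2)) for a in bot.spot_point(q,v)])
    if v["shot"] and q: pass
v=shot("side"); save(v,"c11.png",(200,220,320,340),5)
E
python3 go.py 0.487 0.367 0.2 -0.07
```

```text
clock: 32.55
position: [0.4863, 0.3671, 0.2015]
tool_rot: [3.141, 0.001, 0.488]
force: [0.6, 0.1, -2.7]
grip_width: 0.0615
finger_force: 12.2
clock: 32.75
position: [0.4871, 0.3675, 0.2017]
tool_rot: [-3.141, -0.002, 0.488]
force: [0.3, -0.4, -3.1]
grip_width: 0.0614
finger_force: 12.2
[([0.566, 0.407, 0.136], 0.91), ([0.646, -0.108, 0.016], 0.42)]
[([0.488, 0.366, 0.151], 0.62)]
[([0.561, 0.408, 0.133], 0.82), ([0.411, 0.126, -0.0], 0.65)]
[([0.494, 0.362, 0.149], 0.7), ([0.518, 0.398, -0.001], 0.43)]
t=33.10 pos [0.4866 0.3674 0.1996] rot [3.141e+00 1.000e-03 4.880e-01] F [-1.   0.2 -3.1] w 0.0618 ff 12.2
shift cur axes [ 0.2  0.6 -0.4] shift target axes [ 0.5  0.4 -0.4] turn [0.    0.001 0.558]
```

View pics/c11.png

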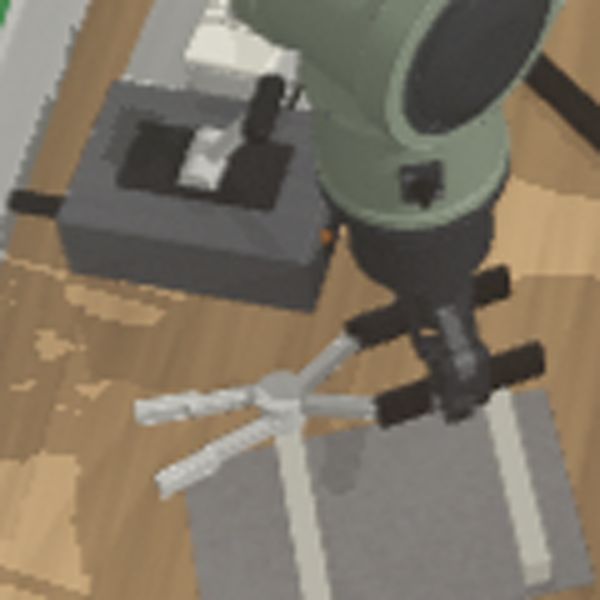

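```bash
python3 - <<'E'
from h import *
V={n:shot(n) for n in ("top","side")}
I={n:dict(V[n],img=cv2.imread(f"pics/{n}1.png")[:,:,::-1]) for n in V}
A=[(.583,-.363,.487),(.467,-.30,.39),(.4455,-.0535,-.09)]
B=[(.642,-.108,-.07),(.649,-.006,-.07),(.655,.101,-.07)]
def rectf(v,x,y,yaw,z):
    # columns: pot y from +30 (left) to -30 (right); rows: pot x +17.5 (top) .. -17.5
    c,s=np.cos(yaw),np.sin(yaw); src=[]
    for px,py in ((.0175,.03),(.0175,-.03),(-.0175,-.03),(-.0175,.03)):
        src.append(proj(v,[x+c*px-s*py,y+s*px+c*py,z]))
    H=cv2.getPerspectiveTransform(np.float32(src),np.float32([[0,0],[240,0],[240,140],[0,140]]))
    im=cv2.warpPerspective(np.ascontiguousarray(v["img"][:,:,::-1]),H,(240,140),flags=cv2.INTER_CUBIC)
    im[:8,119:122]=(0,0,255); im[-8:,119:122]=(0,0,255); im[:,0]=0; im[0]=0
    im=cv2.convertScaleAbs(im,alpha=1.0); return im
rows=[np.hstack([rectf(I[n],*p,.092) for p in A]) for n in I]+[np.hstack([rectf(V[n],*p,.112) for p in B]) for n in V]
cv2.imwrite("pics/c12.png",np.vstack(rows))
for n in V: print([(np.round(a["xyz"],3).tolist(),round(a["conf"],2)) for a in bot.spot_point("pot1",V[n])])
E
```

```text
[([0.649, -0.004, 0.012], 0.92), ([0.217, -0.301, 0.001], 0.74), ([0.561, 0.412, 0.035], 0.64), ([0.638, -0.108, 0.019], 0.59), ([0.655, 0.1, 0.02], 0.58), ([0.648, -0.005, 0.024], 0.49)]
[([0.655, 0.102, 0.021], 0.77), ([0.221, -0.304, 0.001], 0.72), ([0.645, -0.108, 0.016], 0.54)]
```

View pics/c12.png

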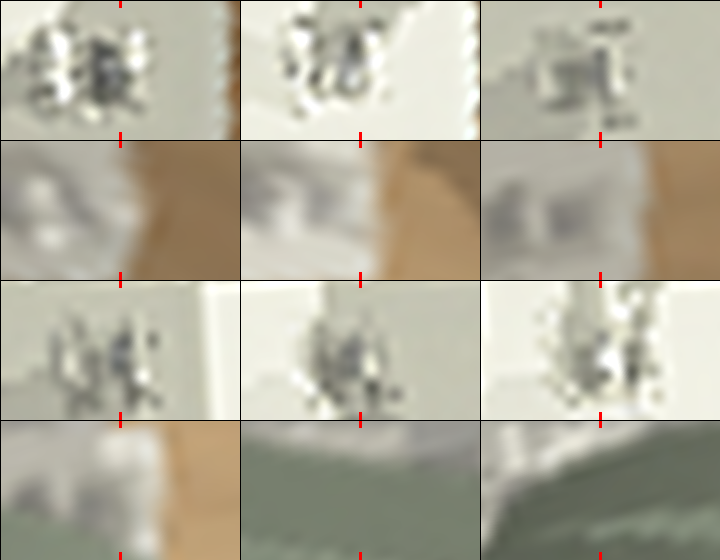

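```bash
python3 -m jog '[[[0,0,-20,0,0,0.1,0.72],[0,0,-20,0,0,0.1,0.72],[0,0,0,0,0,0.1,0.72],[0,0,0,0,0,0.1,0.72],[0,0,0,0,0,0.1,0.72]]]' >/dev/null; python3 -m jog '[[[0,0,0,0,0,0.057,0.72],[0,0,0,0,0,0,0.72],[0,0,0,0,0,0,0.72]]]' >/dev/null;python3 go.py 0.45 0.117 0.24 -0.07
```

```text
t=34.10 pos [0.4867 0.3677 0.2403] rot [ 3.141 -0.    -0.067] F [-0.2 -0.8 -2.5] w 0.0619 ff 12.2
shift cur axes [-19.8 252.6   0.3] shift target axes [-19.  252.7   0.3] turn [ 0.    -0.     0.003]
```

```bash
python3 -m jog '[[[-2,25,0,0,0,0.003,0.72],[-2,25,0,0,0,0,0.72],[-2,25,0,0,0,0,0.72],[-2,25,0,0,0,0,0.72],[-2,25,0,0,0,0,0.72]]]' >/dev/null; python3 -m jog '[[[-2,25,0,0,0,0,0.72],[-2,25,0,0,0,0,0.72],[-2,25,0,0,0,0,0.72],[-2,25,0,0,0,0,0.72],[-1,28,0,0,0,0,0.72]]]' >/dev/null
python3 -m jog '[[[0,0,25,0,0,0,0.72],[0,0,25,0,0,0,0.72],[0,0,25,0,0,0,0.72],[0,0,6,0,0,0,0.72],[0,0,0,0,0,0,0.72]]]' >/dev/null
python3 -m jog '[[[0,0,0,0,0,0,0.72],[0,0,0,0,0,0,0.72]]]' >/dev/null
python3 go.py 0.5104 0.113 0.159 -0.07
cat > pl.py <<'E'
from h import *
s=bot.observe(); yaw=s["tool_rot"][2]
for n in ("side","top","side","top"):
    v=shot(n)
    for q in ("pliers","pliers_grip"):
        for a in bot.spot_point(q,v)[:1]:
            d=np.array(a["xyz"])-s["position"]; c,t=np.cos(yaw),np.sin(yaw)
            print(n,q,round(a["conf"],2),"in tool dir: ahead %.0f left %.0f z %.0f"%tuple(1000*np.array([c*d[0]+t*d[1],-t*d[0]+c*d[1],d[2]])))
for a in bot.spot_point("pot1",v): print(np.round(a["xyz"],3),round(a["conf"],2))
E
python3 pl.py
```

```text
t=35.80 pos [0.4502 0.1167 0.1603] rot [-3.141e+00 -2.000e-03 -7.200e-02] F [ 0.  -0.7 -1.9] w 0.0616 ff 12.1
shift cur axes [60.4 -0.6  1.4] shift target axes [60.4 -0.5  1.3] turn [-0.001 -0.002 -0.002]
side pliers 0.88 in tool dir: ahead 88 left 1 z -67
side pliers_grip 0.76 in tool dir: ahead -2 left -4 z -56
top pliers 0.43 in tool dir: ahead 83 left 1 z -68
top pliers_grip 0.46 in tool dir: ahead 89 left 305 z -128
side pliers 0.83 in tool dir: ahead 86 left 1 z -69
side pliers_grip 0.94 in tool dir: ahead -4 left -3 z -54
top pliers 0.46 in tool dir: ahead 82 left 3 z -67
top pliers_grip 0.71 in tool dir: ahead 206 left -4 z -142
[ 0.218 -0.3    0.002] 0.84
[0.656 0.098 0.018] 0.62
[ 0.64  -0.106  0.019] 0.61
[ 0.647 -0.002  0.013] 0.6
```

```bash
python3 -m jog '[[[12,1,1,0,0,0,0.74],[12,0,0,0,0,0,0.74],[8,0,0,0,0,0,0.74],[0,0,0,0,0,0,0.74]]]'; python3 -m jog '[[[8,0,0,0,0,0,0.74],[10,0,0,0,0,0,0.74],[10,0,0,0,0,0,0.74],[0,0,0,0,0,0,0.74],[0,0,0,0,0,0,0.74]]]';python3 pl.py
```

```text
clock: 36.85
position: [0.4828, 0.113, 0.1581]
tool_rot: [-3.141, -0.001, -0.073]
force: [0.4, -0.3, -1.7]
grip_width: 0.063
finger_force: 11.9
clock: 37.35
position: [0.5094, 0.1112, 0.1581]
tool_rot: [3.142, 0.0, -0.072]
force: [-0.8, -0.6, -1.5]
grip_width: 0.0636
finger_force: 11.9
side pliers 0.69 in tool dir: ahead 90 left -1 z -66
side pliers_grip 0.48 in tool dir: ahead 142 left -105 z -161
top pliers 0.6 in tool dir: ahead -159 left -476 z -159
top pliers_grip 0.42 in tool dir: ahead 145 left -106 z -145
side pliers 0.62 in tool dir: ahead 86 left 3 z -66
side pliers_grip 0.83 in tool dir: ahead -3 left -7 z -56
[ 0.218 -0.3   -0.002] 0.97
[ 0.649 -0.003  0.017] 0.92
[0.656 0.098 0.017] 0.84
[ 0.641 -0.109  0.021] 0.7
```

```bash
for i in 1; do python3 -m jog '[[[0,0,0,0,0,0,0.65],[0,0,0,0,0,0,0.6],[0,0,0,0,0,0,0.55],[0,0,0,0,0,0,0.55]]]' 80; python3 -m jog '[[[0,0,0,0,0,0,0.5],[0,0,0,0,0,0,0.46],[0,0,0,0,0,0,0.42],[0,0,0,0,0,0,0.42]]]';python3 -m jog '[[[0,0,0,0,0,0,0.39],[0,0,0,0,0,0,0.37],[0,0,0,0,0,0,0.35],[0,0,0,0,0,0,0.35]]]'; done
```

```text
clock: 38.4
position: [0.5094, 0.1114, 0.1583]
tool_rot: [-3.141, -0.0, -0.072]
force: [-0.8, 2.2, -2.3]
grip_width: 0.0476
finger_force: 17.3
clock: 38.8
position: [0.5094, 0.1108, 0.1582]
tool_rot: [3.141, 0.0, -0.073]
force: [-0.0, -1.9, -1.2]
grip_width: 0.0362
finger_force: 18.7
clock: 39.2
position: [0.5096, 0.1112, 0.1584]
tool_rot: [-3.142, -0.0, -0.072]
force: [0.2, -2.3, -0.8]
grip_width: 0.0305
finger_force: 47.4
```

```bash
python3 -m jog '[[[0,0,0,0,0,0,0.5],[0,0,0,0,0,0,0.6],[0,0,0,0,0,0,0.7],[0,0,0,0,0,0,0.74],[0,0,0,0,0,0,0.74]]]' 60; python3 -m jog '[[[-12,0,0,0,0,0,0.74],[-16,0,0,0,0,0,0.74],[-16,0,0,0,0,0,0.74],[-16,0,0,0,0,0,0.74],[0,0,0,0,0,0,0.74]]]'; python3 pl.py; python3 go.py 0.444 0.0066 0.158 -0.07
python3 - <<'E'
from h import *
for n in ("top","side"):
    v=shot(n)
    np.savez("pics/%s_post0.npz"%n,img=v["img"])
    # tongue columns: brightness profile along warmer y at plane z=.112 for each pot
    for (x,y) in ((.655,.101),(.649,-.006),(.642,-.108)):
        pr=[]
        for py in np.arange(-.02,.0221,.002):
            vals=[]
            for px in np.arange(-.007,.0071,.0035):
                c,s=np.cos(-.07),np.sin(-.07); u=proj(v,[x+c*px-s*py,y+s*px+c*py,.112]); vals.append(cv2.getRectSubPix(cv2.cvtColor(v["img"],cv2.COLOR_RGB2GRAY),(1,1),(float(u[0]),float(u[1])))[0,0])
            pr.append(int(np.mean(vals)))
        print(n,y,pr)
E
```

```text
clock: 39.7
position: [0.5094, 0.1113, 0.1583]
tool_rot: [-3.142, 0.0, -0.072]
force: [-0.5, 0.3, -2.9]
grip_width: 0.063
finger_force: 11.8
clock: 40.2
position: [0.4472, 0.1157, 0.1583]
tool_rot: [3.141, 0.002, -0.071]
force: [0.3, -0.4, -2.9]
grip_width: 0.0629
finger_force: 11.9
side pliers 0.71 in tool dir: ahead 86 left -3 z -69
side pliers_grip 0.7 in tool dir: ahead -5 left -4 z -55
top pliers 0.46 in tool dir: ahead 88 left -1 z -67
top pliers_grip 0.65 in tool dir: ahead 87 left -1 z -65
side pliers 0.91 in tool dir: ahead 91 left -1 z -67
side pliers_grip 0.79 in tool dir: ahead 5 left -5 z -57
top pliers 0.5 in tool dir: ahead 87 left 2 z -67
[ 0.638 -0.109  0.021] 0.95
[0.656 0.101 0.017] 0.83
[ 0.645 -0.004  0.013] 0.64
[ 0.219 -0.302  0.002] 0.62
t=40.85 pos [0.4496 0.1155 0.1582] rot [-3.142  0.    -0.072] F [-0.   0.1 -2.9] w 0.0631 ff 11.8
shift cur axes [  2.3 109.1   0.2] shift target axes [  2.  109.1   0.2] turn [-0.     0.    -0.002]
top 0.101 [193, 193, 194, 186, 190, 198, 163, 153, 180, 158, 134, 127, 164, 187, 194, 221, 234, 235, 236, 236, 237, 236]
top -0.006 [239, 239, 239, 239, 241, 239, 226, 198, 209, 232, 221, 200, 178, 167, 159, 158, 188, 215, 233, 236, 237, 237]
top -0.108 [193, 193, 194, 194, 194, 190, 181, 204, 187, 142, 142, 154, 168, 161, 164, 166, 181, 178, 162, 179, 187, 189]
side 0.101 [132, 132, 142, 160, 175, 180, 180, 181, 178, 169, 164, 170, 174, 167, 158, 152, 148, 148, 149, 154, 159, 165]
side -0.006 [134, 133, 133, 138, 148, 171, 196, 209, 212, 204, 188, 179, 180, 179, 177, 177, 186, 196, 196, 178, 161, 160]
side -0.108 [160, 160, 160, 160, 164, 169, 176, 182, 179, 170, 163, 159, 155, 154, 153, 156, 165, 174, 171, 162, 154, 151]
```

```bash
python3 -m jog '[[[0,20,0,0,0,0,0.74],[0,30,0,0,0,0,0.74],[0,30,0,0,0,0,0.74],[0,29,0,0,0,0,0.74],[0,0,0,0,0,0,0.74]]]' >/dev/null; python3 -m jog '[[[10,0,0,0,0,0,0.74],[12,0,0,0,0,0,0.74],[10,0,0,0,0,0,0.74],[0,0,0,0,0,0,0.74]]]'; python3 go.py 0.5044 0.0066 0.158 -0.07
```

```text
clock: 41.85
position: [0.4753, 0.0052, 0.1582]
tool_rot: [-3.141, -0.001, -0.072]
force: [-0.0, -0.4, -2.5]
grip_width: 0.0632
finger_force: 11.9
t=41.85 pos [0.4753 0.0052 0.1582] rot [-3.141e+00 -1.000e-03 -7.200e-02] F [-0.  -0.4 -2.5] w 0.0632 ff 11.9
shift cur axes [28.9 -3.5  0.2] shift target axes [28.9 -3.5  0.2] turn [-0.    -0.001 -0.002]
```

```bash
python3 -m jog '[[[0,-3,0,0,0,0,0.74],[9,0,0,0,0,0,0.74],[10,0,0,0,0,0,0.74],[10,0,0,0,0,0,0.74],[0,0,0,0,0,0,0.74]]]'; python3 -m jog '[[[0,0,0,0,0,0,0.65],[0,0,0,0,0,0,0.6],[0,0,0,0,0,0,0.55],[0,0,0,0,0,0,0.55]]]' 80; python3 -m jog '[[[0,0,0,0,0,0,0.5],[0,0,0,0,0,0,0.46],[0,0,0,0,0,0,0.42],[0,0,0,0,0,0,0.42]]]';python3 -m jog '[[[0,0,0,0,0,0,0.39],[0,0,0,0,0,0,0.37],[0,0,0,0,0,0,0.35],[0,0,0,0,0,0,0.35]]]'
```

```text
clock: 42.35
position: [0.5042, 0.0053, 0.1583]
tool_rot: [-3.141, -0.001, -0.073]
force: [-0.3, -1.1, -2.3]
grip_width: 0.0635
finger_force: 11.9
clock: 42.75
position: [0.5026, 0.0056, 0.1583]
tool_rot: [-3.142, 0.0, -0.072]
force: [-0.6, 2.2, -2.7]
grip_width: 0.0472
finger_force: 17.3
clock: 43.15
position: [0.5028, 0.0052, 0.1583]
tool_rot: [3.141, -0.0, -0.073]
force: [-0.5, -0.1, -3.5]
grip_width: 0.0365
finger_force: 18.1
clock: 43.55
position: [0.5029, 0.0053, 0.1583]
tool_rot: [3.142, -0.0, -0.073]
force: [1.2, -2.3, -0.3]
grip_width: 0.0309
finger_force: 48.7
```

Same signature. Release, back out, move to bay2.

```bash
python3 -m jog '[[[0,0,0,0,0,0,0.5],[0,0,0,0,0,0,0.6],[0,0,0,0,0,0,0.7],[0,0,0,0,0,0,0.74],[0,0,0,0,0,0,0.74]]]' 60; python3 -m jog '[[[-12,0,0,0,0,0,0.74],[-16,0,0,0,0,0,0.74],[-16,0,0,0,0,0,0.74],[-16,0,0,0,0,0,0.74],[0,0,0,0,0,0,0.74]]]' >/dev/null;python3 -m jog '[[[0,20,0,0,0,0,0.74],[0,30,0,0,0,0,0.74],[0,30,0,0,0,0,0.74],[0,21,0,0,0,0,0.74],[0,0,0,0,0,0,0.74]]]' >/dev/null;python3 -m jog '[[[0,0,0,0,0,0,0.74],[0,0,0,0,0,0,0.74]]]' >/dev/null; python3 pl.py;  python3 go.py 0.4974 -0.0954 0.158 -0.07
```

```text
clock: 44.05
position: [0.5028, 0.0055, 0.1583]
tool_rot: [-3.142, 0.0, -0.072]
force: [0.0, 0.3, -1.6]
grip_width: 0.0634
finger_force: 11.8
side pliers 0.98 in tool dir: ahead 87 left -1 z -65
side pliers_grip 0.95 in tool dir: ahead -2 left -4 z -54
top pliers 0.47 in tool dir: ahead 84 left 0 z -69
top pliers_grip 0.18 in tool dir: ahead 158 left 307 z -28
side pliers 0.93 in tool dir: ahead 87 left -0 z -67
side pliers_grip 0.78 in tool dir: ahead -5 left -3 z -52
top pliers 0.43 in tool dir: ahead 84 left 0 z -68
top pliers_grip 0.73 in tool dir: ahead 205 left -8 z -142
[ 0.641 -0.107  0.02 ] 0.97
[0.656 0.1   0.018] 0.87
[ 0.649 -0.004  0.016] 0.84
t=45.90 pos [ 0.4356 -0.091   0.1583] rot [-3.142 -0.    -0.072] F [-0.   0.8 -1.9] w 0.0631 ff 11.9
shift cur axes [61.9 -0.   0.3] shift target axes [61.9  0.1  0.3] turn [-0.    -0.    -0.002]
```

```bash
python3 -m jog '[[[12,0,0,0,0,0,0.74],[12,0,0,0,0,0,0.74],[8,0,0,0,0,0,0.74],[0,0,0,0,0,0,0.74]]]'; python3 -m jog '[[[10,0,0,0,0,0,0.74],[10,0,0,0,0,0,0.74],[10,0,0,0,0,0,0.74],[0,0,0,0,0,0,0.74],[0,0,0,0,0,0,0.74]]]'; python3 -m jog '[[[0,0,0,0,0,0,0.65],[0,0,0,0,0,0,0.6],[0,0,0,0,0,0,0.55],[0,0,0,0,0,0,0.55]]]' 80; python3 -m jog '[[[0,0,0,0,0,0,0.5],[0,0,0,0,0,0,0.46],[0,0,0,0,0,0,0.42],[0,0,0,0,0,0,0.42]]]';python3 -m jog '[[[0,0,0,0,0,0,0.39],[0,0,0,0,0,0,0.37],[0,0,0,0,0,0,0.35],[0,0,0,0,0,0,0.35]]]'
```

```text
clock: 46.3
position: [0.4689, -0.0933, 0.1582]
tool_rot: [-3.141, -0.001, -0.072]
force: [0.1, -0.6, -1.8]
grip_width: 0.0633
finger_force: 11.9
clock: 46.8
position: [0.4973, -0.0954, 0.1581]
tool_rot: [-3.142, 0.0, -0.072]
force: [-0.2, 0.3, -2.3]
grip_width: 0.0634
finger_force: 11.9
clock: 47.2
position: [0.4973, -0.0954, 0.1583]
tool_rot: [-3.142, 0.0, -0.072]
force: [-0.4, -1.1, -2.4]
grip_width: 0.0469
finger_force: 16.8
clock: 47.6
position: [0.4975, -0.0956, 0.1583]
tool_rot: [3.141, -0.0, -0.073]
force: [-1.5, -1.2, -1.9]
grip_width: 0.0366
finger_force: 18.8
clock: 48.0
position: [0.4976, -0.0954, 0.1583]
tool_rot: [-3.141, -0.0, -0.072]
force: [-1.6, -2.1, -1.4]
grip_width: 0.0312
finger_force: 49.2
```

Release, back out, rise, and check all clips by the intensity profiles.

```bash
python3 -m jog '[[[0,0,0,0,0,0,0.5],[0,0,0,0,0,0,0.6],[0,0,0,0,0,0,0.7],[0,0,0,0,0,0,0.74],[0,0,0,0,0,0,0.74]]]' 60; python3 -m jog '[[[-12,0,0,0,0,0,0.74],[-16,0,0,0,0,0,0.74],[-16,0,0,0,0,0,0.74],[-16,0,0,0,0,0,0.74],[0,0,0,0,0,0,0.74]]]' >/dev/null;python3 -m jog '[[[0,0,-20,0,0,0,0.72],[0,0,-30,0,0,0,0.72],[0,0,-32,0,0,0,0.72],[0,0,0,0,0,0,0.72],[0,0,0,0,0,0,0.72]]]' >/dev/null
python3 - <<'E'
from h import *
for n in ("top","side"):
    v=shot(n); g=cv2.cvtColor(v["img"],cv2.COLOR_RGB2GRAY)
    print([(np.round(a["xyz"],3).tolist(),round(a["conf"],2)) for a in bot.spot_point("pot1",v)])
    for (x,y) in ((.655,.101),(.649,-.006),(.642,-.108)):
        pr=[]
        for py in np.arange(-.02,.0221,.002):
            vals=[]
            for px in np.arange(-.007,.0071,.0035):
                c,s=np.cos(-.07),np.sin(-.07); u=proj(v,[x+c*px-s*py,y+s*px+c*py,.112]); vals.append(cv2.getRectSubPix(g,(1,1),(float(u[0]),float(u[1])))[0,0])
            pr.append(int(np.mean(vals)))
        print(n,y,pr)
E
python3 go.py 0.4869 0.3674 0.24 -0.07
```

```text
clock: 48.5
position: [0.4975, -0.0954, 0.1582]
tool_rot: [-3.142, 0.0, -0.072]
force: [-0.1, -0.2, -3.4]
grip_width: 0.0632
finger_force: 11.8
[([0.658, 0.102, 0.02], 0.92), ([0.639, -0.105, 0.021], 0.9), ([0.647, -0.006, 0.015], 0.89), ([0.219, -0.301, -0.001], 0.63), ([0.516, 0.397, -0.002], 0.29)]
top 0.101 [239, 240, 241, 236, 230, 211, 161, 172, 233, 213, 173, 144, 207, 229, 218, 227, 232, 235, 236, 236, 236, 236]
top -0.006 [239, 239, 239, 239, 241, 238, 222, 184, 203, 242, 209, 198, 215, 209, 211, 231, 231, 232, 236, 237, 236, 237]
top -0.108 [193, 193, 194, 193, 194, 195, 195, 182, 185, 207, 162, 137, 145, 182, 174, 147, 174, 177, 167, 184, 204, 228]
[([0.653, 0.104, 0.022], 0.83), ([0.65, -0.009, 0.021], 0.78), ([0.644, -0.104, 0.016], 0.67), ([0.222, -0.3, 0.001], 0.59)]
side 0.101 [137, 138, 154, 185, 208, 215, 215, 215, 211, 194, 183, 193, 201, 188, 172, 165, 159, 153, 153, 159, 168, 173]
side -0.006 [141, 140, 139, 142, 155, 181, 206, 216, 218, 208, 190, 183, 194, 200, 187, 174, 170, 167, 163, 159, 159, 164]
side -0.108 [159, 159, 158, 158, 158, 158, 163, 171, 177, 177, 174, 172, 172, 172, 168, 162, 155, 152, 151, 152, 154, 158]
t=49.70 pos [ 0.4373 -0.091   0.2394] rot [-3.141e+00  2.000e-03 -7.200e-02] F [ 1.1  0.  -2.6] w 0.0615 ff 12.1
shift cur axes [  16.4 -460.8   -0.6] shift target axes [  17.4 -460.8   -0.6] turn [-0.     0.002 -0.002]
```

```bash
python3 -m jog '[[[2,-25,0,0,0,0,0.72],[2,-40,0,0,0,0,0.72],[2,-40,0,0,0,0,0.72],[2,-40,0,0,0,0,0.72],[2,-40,0,0,0,0,0.72]]]' >/dev/null;python3 -m jog '[[[2,-40,0,0,0,0,0.72],[1,-40,0,0,0,0,0.72],[1,-40,0,0,0,0,0.72],[1,-40,0,0,0,0,0.72],[1,-40,0,0,0,0,0.72]]]' >/dev/null;python3 -m jog '[[[1,-40,0,0,0,0,0.72],[0,-35,0,0,0,0,0.72],[0,0,0,0,0,-0.1,0.72],[0,0,0,0,0,-0.1,0.72],[0,0,0,0,0,-0.1,0.72]]]' >/dev/null;python3 -m jog '[[[0,0,0,0,0,-0.1,0.72],[0,0,0,0,0,-0.1,0.72],[0,0,0,0,0,-0.06,0.72],[0,0,0,0,0,0,0.72],[0,0,0,0,0,0,0.72]]]' >/dev/null; python3 go.py 0.487 0.3675 0.12 0.488
```

```text
t=51.70 pos [0.4877 0.3663 0.2395] rot [3.142e+00 1.000e-03 4.860e-01] F [-0.3 -0.4 -3.4] w 0.0615 ff 12.1
shift cur axes [ 1.000e-01 -1.300e+00  1.195e+02] shift target axes [ -0.   -1.3 119.5] turn [ 0.     0.001 -0.002]
```

```bash
python3 -m jog '[[[0,-1,30,0,0,0,0.72],[0,0,30,0,0,0,0.72],[0,0,30,0,0,0,0.72],[0,0,30,0,0,0,0.72],[0,0,0,0,0,0,0.72]]]' >/dev/null;python3 -m jog '[[[0,0,10,0,0,0,0.72],[0,0,6,0,0,0,0.72],[0,0,3,0,0,0,0.72],[0,0,0,0,0,0,0.72],[0,0,0,0,0,0,0.72]]]';python3 pl.py | grep -v "\["
```

```text
clock: 52.7
position: [0.4876, 0.3675, 0.1019]
tool_rot: [-3.141, -0.001, 0.488]
force: [0.4, 0.5, -1.5]
grip_width: 0.0618
finger_force: 12.1
side pliers 0.85 in tool dir: ahead 88 left -4 z -68
side pliers_grip 0.91 in tool dir: ahead -5 left -3 z -54
top pliers 0.68 in tool dir: ahead 82 left -0 z -70
top pliers_grip 0.75 in tool dir: ahead 0 left -6 z -52
side pliers 0.89 in tool dir: ahead 89 left -2 z -70
side pliers_grip 0.88 in tool dir: ahead -1 left -3 z -53
top pliers 0.46 in tool dir: ahead 85 left 3 z -71
top pliers_grip 0.57 in tool dir: ahead 2 left -10 z -53
```

```bash
python3 -m jog '[[[0,0,2,0,0,0,0.72],[0,0,1,0,0,0,0.72],[0,0,0,0,0,0,0.72]]]';python3 -m jog '[[[0,0,0,0,0,0,0.8],[0,0,0,0,0,0,0.9],[0,0,0,0,0,0,1],[0,0,0,0,0,0,1],[0,0,0,0,0,0,1]]]'; python3 -m jog '[[[0,0,-10,0,0,0,1],[0,0,-20,0,0,0,1],[0,0,-40,0,0,0,1],[0,0,-40,0,0,0,1],[0,0,-20,0,0,0,1]]]';  python3 - <<'E'
from h import *
for n in ("side","top"):
    v=shot(n)
    for q in ("pliers","pliers_grip","isolator_tip"): print(n,q,[(np.round(a["xyz"],3).tolist(),round(a["conf"],2)) for a in bot.spot_point(q,v)][:2])
E
```

```text
clock: 53.65
position: [0.4871, 0.3672, 0.098]
tool_rot: [3.142, 0.001, 0.488]
force: [-0.7, -0.8, -0.6]
grip_width: 0.0617
finger_force: 12.3
clock: 54.15
position: [0.4874, 0.3674, 0.0983]
tool_rot: [-3.142, -0.0, 0.488]
force: [-0.1, -0.3, -0.0]
grip_width: 0.0851
finger_force: 0.0
clock: 54.65
position: [0.4879, 0.3679, 0.2324]
tool_rot: [-3.141, -0.004, 0.488]
force: [-0.4, 0.2, 0.1]
grip_width: 0.0855
finger_force: 0.0
side pliers [([0.564, 0.408, 0.037], 0.89)]
side pliers_grip [([0.481, 0.365, 0.045], 0.83), ([0.563, 0.414, 0.032], 0.58)]
side isolator_tip [([0.614, 0.204, 0.134], 0.45)]
top pliers [([0.559, 0.407, 0.031], 0.84)]
top pliers_grip [([0.486, 0.366, 0.045], 0.86)]
top isolator_tip [([0.617, 0.207, 0.127], 0.67)]
```

```bash
python3 -m jog '[[[0,0,0,0,0,0.14,0],[0,0,0,0,0,0.14,0],[0,0,0,0,0,0.14,0],[0,0,0,0,0,0.138,0],[0,0,0,0,0,0,0]]]' >/dev/null; python3 go.py 0.565 0.204 0.19 -0.07
```

```text
t=55.55 pos [0.487  0.3674 0.2277] rot [ 3.141e+00  1.000e-03 -7.200e-02] F [ 0.2  0.9 -0. ] w 0.0125 ff 0.0
shift cur axes [ 89.6 157.3  37.8] shift target axes [ 89.2 157.6  37.7] turn [ 0.001  0.001 -0.002]
```

```bash
python3 go.py 0.565 0.204 0.19 -0.07; python3 -m jog '[[[22,39,0,0,0,0,0],[22,39,0,0,0,0,0],[22,39,0,0,0,0,0],[23,40,0,0,0,0,0],[0,0,0,0,0,0,0]]]' >/dev/null; python3 -m jog '[[[0,0,0,0,0,0,0],[0,0,20,0,0,0,0],[0,0,18,0,0,0,0],[0,0,0,0,0,0,0],[0,0,0,0,0,0,0]]]'
```

```text
t=55.55 pos [0.487  0.3674 0.2277] rot [ 3.141e+00  1.000e-03 -7.200e-02] F [ 0.2  0.9 -0. ] w 0.0125 ff 0.0
shift cur axes [ 89.6 157.3  37.8] shift target axes [ 89.2 157.6  37.7] turn [ 0.001  0.001 -0.002]
clock: 56.55
position: [0.5647, 0.2056, 0.1904]
tool_rot: [-3.141, 0.001, -0.067]
force: [-0.2, -0.1, 0.5]
grip_width: 0.0001
finger_force: 0.0
```

```bash
python3 -m jog '[[[20,0,0,0,0,0,0],[20,0,0,0,0,0,0],[20,0,0,0,0,0,0],[20,0,0,0,0,0,0],[20,0,0,0,0,0,0]]]'; python3 -m jog '[[[0,0,0,0,0,0,0],[-30,0,0,0,0,0,0],[-30,0,0,0,0,0,0],[0,0,-40,0,0,0,0],[0,0,-40,0,0,0,0]]]'; python3 -m jog '[[[-30,0,0,0,0,0,0],[-30,0,0,0,0,0,0],[0,0,0,0,0,0,0],[0,0,0,0,0,0,0],[0,0,0,0,0,0,0]]]' >/dev/null
python3 - <<'E'
from h import *
for n in ("side","top"):
    v=shot(n)
    for q in ("isolator_tip","pliers","pot1","shaker","cutter","bowl","spoon"): print(n,q,[(np.round(a["xyz"],3).tolist(),round(a["conf"],2)) for a in bot.spot_point(q,v)][:4])
    save(v,"fin_%s.png"%n)
a=cv2.imread("pics/fin_side.png")[130:290,180:340]
cv2.imwrite("pics/fin.png",cv2.resize(a,None,fx=3.7,fy=3.7,interpolation=2))
E
```

```text
clock: 57.05
position: [0.6657, 0.1982, 0.1917]
tool_rot: [-3.141, -0.001, -0.069]
force: [0.2, 0.5, 0.6]
grip_width: -0.0
finger_force: 0.0
clock: 57.55
position: [0.6033, 0.2024, 0.2717]
tool_rot: [3.141, 0.001, -0.068]
force: [1.0, -0.9, 0.8]
grip_width: 0.0
finger_force: 0.0
side isolator_tip [([0.702, 0.198, 0.132], 0.54)]
side pliers [([0.565, 0.407, 0.034], 0.97)]
side pot1 [([0.654, 0.101, 0.022], 0.89), ([0.218, -0.303, 0.001], 0.88), ([0.65, -0.007, 0.022], 0.77)]
side shaker [([0.414, -0.468, 0.002], 0.78)]
side cutter [([0.409, 0.126, -0.003], 0.57)]
side bowl [([0.305, 0.443, 0.001], 0.95), ([0.644, -0.006, -0.003], 0.6)]
side spoon [([0.318, -0.356, -0.002], 0.76)]
top isolator_tip [([0.706, 0.196, 0.127], 0.65), ([0.412, 0.126, -0.001], 0.5)]
top pliers [([0.649, -0.003, 0.016], 0.67), ([0.565, 0.414, 0.032], 0.56)]
top pot1 [([0.648, -0.007, 0.015], 0.96), ([0.655, 0.101, 0.018], 0.87), ([0.22, -0.3, -0.001], 0.83), ([0.641, -0.106, 0.018], 0.82)]
top shaker [([0.412, -0.474, 0.002], 0.83)]
top cutter [([0.41, 0.128, 0.0], 0.53)]
top bowl [([0.309, 0.445, 0.002], 0.73)]
top spoon [([0.318, -0.348, 0.001], 0.98)]
```

View pics/fin.png

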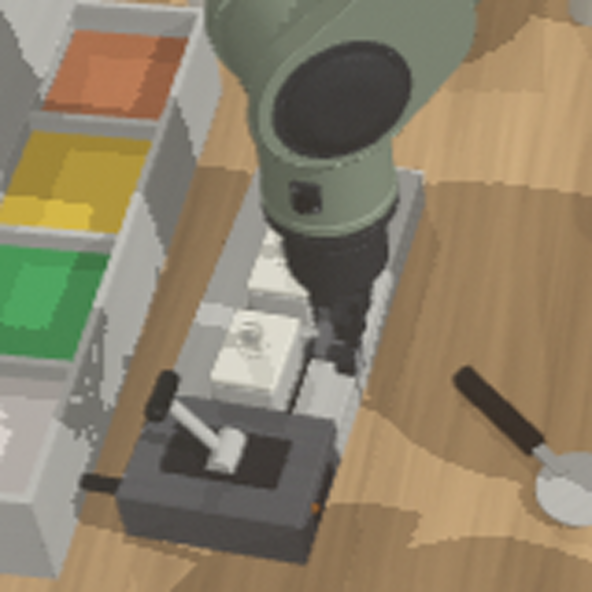

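```bash
python3 -c "
from workcell import bot
print(bot.job_done())"
```

```text
the job is handed in; nothing more can be done
None
```

I handed the job in at about 58 s, and the hand-in gave no verdict. All three white pots are in bays with their clips squeezed shut by the pliers; I judged each click from grip readings and camera brightness, not a direct reading. The pliers are back on their rest, the isolator is on again, and the shaker, cutter, bowl and spoon measure where they started.

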